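# Load a glue slug into the dry-block preheater

### The arm

A 6-joint arm with a two-finger parallel gripper is mounted at the origin on a cart in front of the work surface, level with it; the furniture and walls round the work are solid. World frame = base frame: x ahead of the robot, y to its left, z up, the work surface at z = 0. Lengths are in mm, angles in rad, forces in N, time in s.
With the tool pointing down it reaches from about 250 to 850 mm from the base axis. Payload 12.5 kg.
Tool frame: the origin (TCP) lies on the centre line of the jaws, within the pads' length; the fingertips stand 19 mm ahead of it and the grasp point (between the pads) is the TCP; y points along the fingers, z is the direction in which the jaws open and shut, and the axes are right-handed (so a half turn about y gives the same grasp; the last joint's range is limited). The gripper opens to 93 mm and grips with 3 to 60 N. Pads are 15 mm wide; open, the fingers measure 128 mm over their backs; the gripper's body (75 mm by 188 mm) begins 65 mm behind the grasp point.
Start: joints at [-1.315, 0.351, 1.652, -0, 1.139, -0.085], TCP at [183.851, -518.346, 211.133] pointing down, gripper open.
Joint ranges: [-2.75, 2.75], [-0.79, 2.1], [0.01, 2.65], [-1.57, 4.71], [0.07, 3.14], [-2.87, 2.87]. Speed limits (rad/s): [2.22, 2.22, 2.79, 3.14, 3.14, 3.14].

### API

Orientations are given as a unit quaternion [w, x, y, z].
In Python, from station import get_obs, viewer, ctrl, finder gives the robot as it stands.
- The arm moves only by the tool send_rows, never from a script. Its argument "targets" is a list of rows, each a list of 3 entries, a list of its own where there are three numbers: the shift along the tool's x, y, z in mm, then the turn, a rotation vector about the tool's x, y, z in degrees, then the opening, from 0 (shut) to 1 (fully open). In form: [[[tx, ty, tz], [wx, wy, wz], grip], ...]. A call has 1 to 10 rows; each row is the pose to reach, as a shift and turn from the pose commanded when the call began, along the tool's axes at that moment; what a row does not reach only later rows make up. A row lasts 1/12 s, in which the tool goes at most 41.7 mm and 7.16 degrees, less where a joint would pass 70% of its speed; a pose out of reach is approached as far as the arm can. A call with a gripper value outside its range is refused whole. The fingers move at their own pace and stop on an object; "squeeze" is the grip in N (left out, the last holds). Time passes only in rows, so rows that repeat a pose let the fingers close. It gives the time, the measured TCP pose, the force and the opening at its end, in the units of the state.
- get_obs(): the state, without advancing time (a new reading comes with each control period).
- viewer.capture(name): name is "scene" or "top" or "wrist"; returns a dict with "frame" (480x640x3 uint8, blue, green, red), "mtx" (3x3 intrinsics, pixels), "extrinsics" (4x4, takes a point from world to camera coordinates). Camera axes: x right, y down, z forward; pixel columns grow to the right and rows downward; lengths in mm; the calibration is good to about 2 mm. A picture is of the moment at which its call begins. There is no depth.
- ctrl.hand_in(): hands the job in, once; it reports no verdict.
Trained networks look in the newest picture that a camera, given by its name, has taken for a name from the list of things; names that differ only in an ending like _2 or _b are one class to them, and where a whole thing is asked for, a point or a joint stands for the part that bears it (a point fixed in the world has none). Each returns a list of dicts, best first, with "p" (0 to 1); they miss things now and then, are a little off and sometimes report something else, mostly with a low value. They report only what shows in the picture. A call takes as long as a camera call. They do not tell look-alikes from the thing itself.
- finder.look_for(camera, target): "point" ([x, y, z] in mm, in world coordinates, good to about 4 mm: the middle of the surface that is visible of it).
- finder.regions_of(camera, target): "pixels" (480x640 bool, what is visible of it).
- finder.tip_of(camera, target): "point" ([x, y, z] in mm, in world coordinates, good to about 4 mm: a listed point, or the origin of a listed thing).
The state is a dict: "t": time; "q": joint angles; "qvel": joint speeds; "joint_efforts": joint torques, N m; "tcp_pos": TCP position; "tcp_rot": TCP orientation; "contact_force": force on the tool from outside, world axes, zero at the start; "moment": the same for the moment, N m; "width": finger opening in mm.
Only numpy, scipy, OpenCV 4.12 (cv2) and the standard library are available. Lean on these libraries where they do the work, as an engineer would, in place of code of your own. Each camera call takes 0.05 s, during which the arm holds its last target.

### The job

Load the amber glue slug that lies on its side on the bench into the preheater: lower it, do not drop it, upright into the free well until it stands on the well's floor, then swing the clear hood fully shut over it. Leave the slug in the other well, the spare slug standing on the bench, the timer and the white-lidded jar where they are.

Things in the scene. Friction and masses are not known exactly. Their poses are not given: they have to be found in the camera images.
- slug_center (a point): Centre of the loose amber slug that lies on the bench: a plain round rod, 42.4 mm in diameter, 99 mm long, 0.09 to 0.18 kg, both ends alike. Its y axis runs along the rod. It lies freely on the bench (centre 21 mm up) and can roll. It is to be stood on either end.
- free_well (a point): Centre of the mouth of the preheater's free well, on the top face of its aluminium block, 70 mm above the bench. Round hole 47 mm wide, 45 mm deep, 3 mm chamfer; floor 25 mm above the bench: a seated slug has its centre 74.5 mm up and stands 54 mm out of the block. z up, x to the preheater's back, y along the row. The other, taken well is 84 mm away along y, on either side.
- slug_in_well_center (a point): Centre of the like slug, 98 mm tall, that already stands in the other well. Leave it there.
- slug_spare_center (a point): Centre of another like slug, 98 mm tall, that stands upright on the bench to the right, at the back. A bystander: leave it.
- preheater: White bench preheater, fixed: origin on the bench under the middle of its two wells; x axis from its front to its back, y along the row of wells, z up. Housing reaches 58 mm to front and back, 102 mm to either side, rim 66 mm up; a console under 60 mm high reaches to 105 mm in front. The hood's hinge line runs along y, 62 mm behind the origin, 71 mm up.
- hood (a joint): Angle of the clear hood: 0 is fully shut (down over both wells), opens up and back to 1.62 rad; starts at 1.45 to 1.6. Left alone above about 1.1 rad it falls back open; below about 0.9 rad it sinks shut by itself in about 2 s, slowed by a damper (0.15 N m s/rad). The hood is a box without a floor, 119 mm deep, 196 wide, 66 high, 0.3 kg.
- hood_handle (a point): Middle of the black round bar handle on the hood's front wall: bar 12 mm thick, 90 mm long along the preheater's y, its axis 30 mm off the wall. It lies 149 mm from the hinge line along the hood and 34 mm above the hood's lower edge, so with the hood up it stands about 220 mm above the bench, the hood's front wall lying level 30 mm below it.
- timer: Small white bench timer 70x59x33 mm, origin under its middle. A bystander, between the slug and the preheater.
- jar: White-lidded screw-top jar, 59 mm wide, 72 mm tall, at the back right, origin under it. A bystander.
- melt_gun_2: Obstacle, fixed: the black melt gun standing in its rest behind the middle of the bench. Gun, rest and control box stand within about 180 mm of this point to either side and 100 mm in front of it, up to 400 mm above it. An upright black fork plate, 4 mm thick, up to 212 mm above the bench, stands from it to the left behind the preheater. Keep the arm clear.
Not all that is in view belongs to the job. Leave any black look-alike of the part that bears slug_in_well_center alone.

How it is judged:
By the outcome, as a careful person would: the job done as asked, in the order asked, and still so for the second after the job is handed in, with the robot touching nothing.
It also fails if it takes over 58 s, if anything falls off the work surface, if the arm or the gripper's body presses on something with over 40 N, if the wrist force passes 120 N, or if a joint passes its speed limit or range.

## Working session

There is one attempt and no reset: what is moved stays moved. The work goes in short steps, Python scripts to look and compute and a tool call to move; the robot and the scene stay as the last step left them, time stands still between calls to the robot, and variables do not carry over. Pictures are saved under pics/ and viewed, and the job is handed in when it is done.

Besides the shell and the picture viewer there is one more tool, called in YAML: its name, and indented under it one key for each argument. send_rows: Moves the arm, as the interface text tells. Its arguments: {"type":"object","properties":{"targets":{"type":"array"},"squeeze":{"type":"number"}},"required":["targets"]}

```bash
ls; mkdir -p pics
python3 - <<'E'
from station import get_obs, viewer, ctrl, finder
import cv2
o=get_obs()
for k,v in o.items(): print(k,v)
for c in ["scene","top","wrist"]:
    d=viewer.capture(c); cv2.imwrite(f"pics/{c}0.png",d["frame"])
    print(c,d["mtx"].round(1).tolist(),d["extrinsics"].round(3).tolist())
    for t in ["slug_center","free_well","slug_in_well_center","slug_spare_center","preheater","hood_handle","timer","jar","melt_gun_2"]:
        try:
            r=finder.tip_of(c,t); print(t,[( [round(float(x)) for x in a["point"]],round(float(a["p"]),2)) for a in r[:4]])
        except Exception as e: print(t,e)
E
```

```text
pics
t 0.0
q [-1.31462097e+00  3.51214948e-01  1.65242515e+00  4.85066114e-07
  1.13906846e+00 -8.45620107e-02]
qvel [-0.00143601  0.00076723 -0.00154367 -0.00099732 -0.00091038 -0.00093196]
joint_efforts [ 3.87325304e-05 -4.97324002e+01 -2.85253215e+01  6.98302849e-02
  2.57003139e-02 -9.16051977e-05]
tcp_pos [ 183.75644711 -518.02946107  210.61268283]
tcp_rot [ 0.11985317 -0.11992048  0.69726251 -0.69647633]
contact_force [-0.42545797  0.51965702 -0.69776882]
moment [-0.01660466  0.00342351  0.036045  ]
width 93.32474230953315
scene [[484.1, 0.0, 316.8], [0.0, 484.1, 242.5], [0.0, 0.0, 1.0]] [[-0.84, -0.542, 0.017, 526.47], [-0.376, 0.561, -0.738, 218.7], [0.39, -0.626, -0.675, 1193.235], [0.0, 0.0, 0.0, 1.0]]
slug_center [([495, -204, 18], 0.85)]
free_well [([487, 248, 74], 0.81), ([656, -289, 46], 0.41)]
slug_in_well_center [([507, 119, 49], 0.84), ([631, 445, 51], 0.84), ([432, -85, 52], 0.79), ([491, 327, 74], 0.57)]
slug_spare_center [([655, -289, 48], 0.66)]
preheater [([491, 290, 0], 0.57)]
hood_handle [([594, 290, 218], 0.83)]
timer [([439, 24, 1], 0.78)]
jar [([737, -188, 
[... 173 characters left out ...]
.997, 1160.364], [0.0, 0.0, 0.0, 1.0]]
slug_center [([495, -202, 22], 0.64)]
free_well [([492, 247, 68], 0.72)]
slug_in_well_center [([427, -87, 44], 0.87), ([634, 445, 51], 0.85), ([494, 332, 72], 0.84), ([507, 126, 50], 0.75)]
slug_spare_center []
preheater []
hood_handle [([736, -187, -2], 0.74), ([591, 288, 217], 0.61)]
timer []
jar [([736, -188, -3], 0.69)]
melt_gun_2 []
wrist [[395.8, 0.0, 320.0], [0.0, 395.8, 240.2], [0.0, 0.0, 1.0]] [[0.334, -0.943, -0.001, -549.13], [-0.914, -0.324, 0.246, -28.943], [-0.232, -0.081, -0.969, 389.552], [0.0, 0.0, 0.0, 1.0]]
slug_center []
free_well []
slug_in_well_center []
slug_spare_center []
preheater []
hood_handle []
timer []
jar []
melt_gun_2 []
```

View pics/scene0.png

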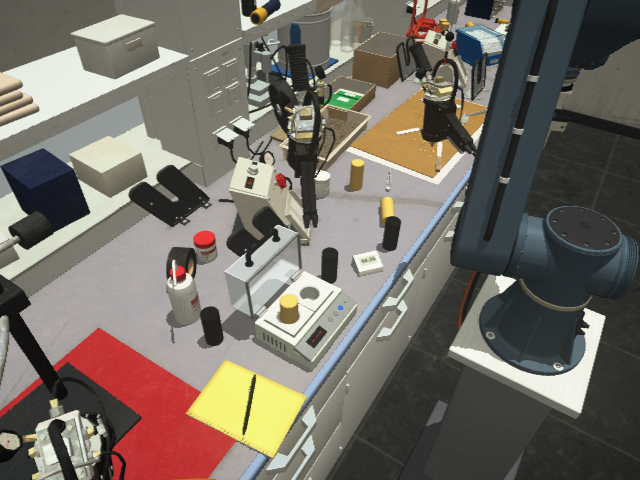

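View pics/top0.png

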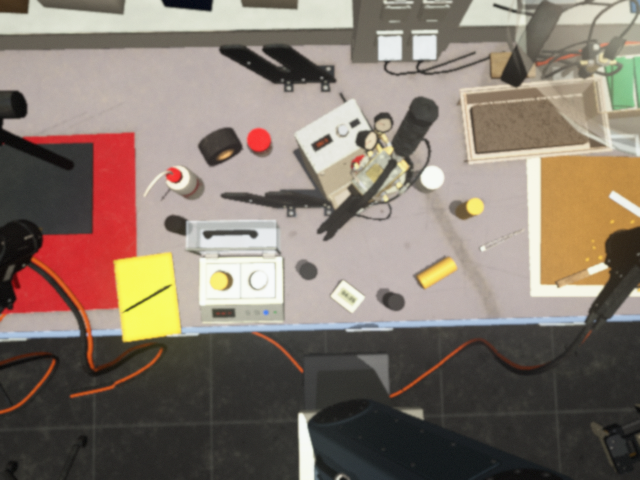

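View pics/wrist0.png

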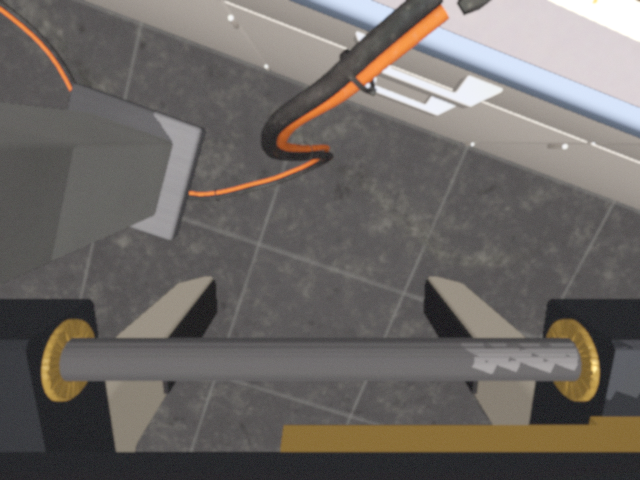

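```bash
cat > h.py <<'E'
import numpy as np, cv2
from scipy.spatial.transform import Rotation as R
def proj(d,P):
    P=np.atleast_2d(np.asarray(P,float)); E=np.array(d["extrinsics"]); c=P@E[:3,:3].T+E[:3,3]
    u=c@np.array(d["mtx"]).T; return u[:,:2]/u[:,2:]
def ray_z(d,uv,z):
    E=np.array(d["extrinsics"]);K=np.array(d["mtx"]); Rm=E[:3,:3]; o=-Rm.T@E[:3,3]
    uv=np.atleast_2d(uv); r=np.c_[uv,np.ones(len(uv))]@np.linalg.inv(K).T@Rm
    return o+r*((z-o[2])/r[:,2])[:,None]
def tri(ds,uvs):
    A=[];b=[]
    for d,uv in zip(ds,uvs):
        E=np.array(d["extrinsics"]);K=np.array(d["mtx"]);o=-E[:3,:3].T@E[:3,3]
        r=E[:3,:3].T@np.linalg.inv(K)@np.array([*uv,1]); r/=np.linalg.norm(r)
        M=np.eye(3)-np.outer(r,r); A.append(M); b.append(M@o)
    return np.linalg.lstsq(np.vstack(A),np.hstack(b),rcond=None)[0]
def q2R(q): return R.from_quat([q[1],q[2],q[3],q[0]])
E
python3 - <<'E'
from h import *
from station import get_obs, viewer, ctrl, finder
D={}
for c in ["scene","top"]:
    d=viewer.capture(c); D[c]=d; f=d["frame"]
    r=finder.regions_of(c,"slug_center")
    for a in r[:2]:
        m=a["pixels"].astype(np.uint8); n=m.sum()
        rect=cv2.minAreaRect(np.argwhere(m)[:,::-1].astype(np.float32))
        print(c,a["p"],n,rect)
        # long axis endpoints
        bx=cv2.boxPoints(rect); 
        if np.linalg.norm(bx[0]-bx[1])<np.linalg.norm(bx[1]-bx[2]): e=[(bx[0]+bx[1])/2,(bx[2]+bx[3])/2]
        else: e=[(bx[1]+bx[2])/2,(bx[3]+bx[0])/2]
        P=ray_z(d,e,21.2); print(P.round(1), (P[1]-P[0]), np.linalg.norm(P[1]-P[0]), P.mean(0))
        np.save(f"{c}_slugmask.npy",m)
np.save("cams.npy",D,allow_pickle=True)
f=D["top"]["frame"]; cv2.imwrite("pics/t_crop.png",cv2.resize(f[170:340,170:500],None,fx=2.4,fy=2.4,interpolation=cv2.INTER_CUBIC))
f=D["scene"]["frame"]; cv2.imwrite("pics/s_crop.png",cv2.resize(f[140:370,210:430],None,fx=2.6,fy=2.6,interpolation=cv2.INTER_CUBIC))
print(tri([D["scene"],D["top"]],[(311,223),(322,237)]), "gun tip guess")
E
```

```text
scene 0.7 285 ((386.7772216796875, 210.27227783203125), (26.76650047302246, 13.632009506225586), 84.2894058227539)
[[ 534.8 -263.6   21.2]
 [ 468.  -149.3   21.2]] [-6.67813302e+01  1.14347029e+02  1.13686838e-13] 132.41974573070536 [ 501.38253388 -206.43418872   21.2       ]
top 0.75 691 ((436.1966552734375, 272.3146057128906), (17.277965545654297, 41.763919830322266), 57.9946174621582)
[[ 524.2 -248.8   21.2]
 [ 470.  -155.2   21.2]] [-54.19347251  93.64022196   0.        ] 108.19160609989588 [ 497.07201592 -202.02381967   21.2       ]
[587.16385647  89.73591701 134.38047271] gun tip guess
```

View pics/t_crop.png

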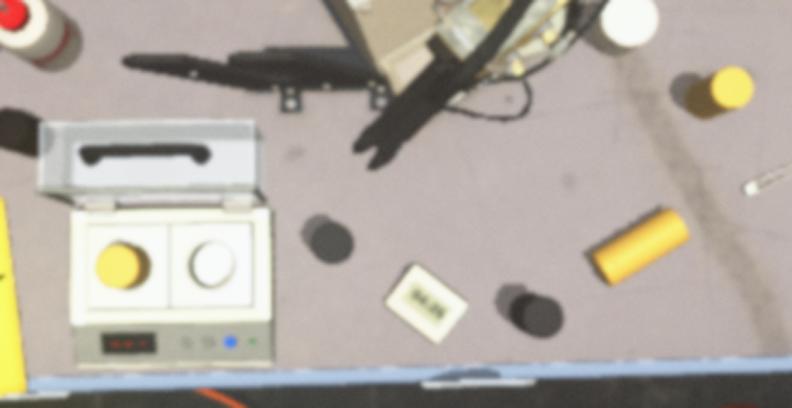

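View pics/s_crop.png

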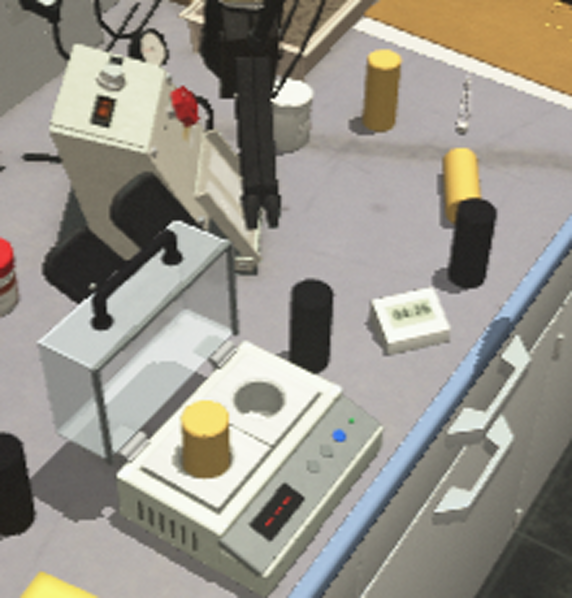

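Run:
```python
from h import *
D=np.load("cams.npy",allow_pickle=True).item()
t,s=D["top"],D["scene"]
print("well top",ray_z(t,[(258.3,280)],70), "scene",ray_z(s,[(210+259/2.6,140+399/2.6)],70))
print("slug2",ray_z(t,[(220,280.4)],123),ray_z(s,[(210+206/2.6,140+418/2.6)],123))
# housing corners at z 66 from top: (75,213),(270,208),(272,322),(70,325) crop
print(ray_z(t,np.array([(75,210),(270,208),(272,322),(71,325)])/2.4+170,66).round(0))
print("handle ends",[tri([t,s],[(170+a[0]/2.4,170+a[1]/2.4),(210+b[0]/2.6,140+b[1]/2.6)]).round(0) for a,b in [((90,152),(101,298)),((205,150),(172,233))]])
# slug predicted outlines
m=np.load("top_slugmask.npy");
```

```text
well top [[489.76228379 246.80164514  70.        ]] scene [[487.06747643 250.5424697   70.        ]]
slug2 [[491.3698962  328.24257145 123.        ]] [[487.70420756 333.64462551 123.        ]]
[[549. 386.  66.]
 [545. 187.  66.]
 [429. 187.  66.]
 [432. 391.  66.]]
handle ends [array([593., 335., 212.]), array([593., 232., 211.])]
```

```bash
cat >> h.py <<'E'
def Rtool(az,el,sgn=1):
    a,e=np.radians([az,el]); y=np.array([np.cos(e)*np.cos(a),np.cos(e)*np.sin(a),-np.sin(e)])
    z=sgn*np.array([-np.sin(a),np.cos(a),0]); return np.c_[np.cross(y,z),y,z]
def delta(o,P,M):
    R0=q2R(o["tcp_rot"]); t=R0.inv().apply(np.array(P)-o["tcp_pos"]); w=(R0.inv()*R.from_matrix(M)).as_rotvec(degrees=True)
    return t.round(1).tolist(),w.round(1).tolist()
E
python3 - <<'E'
from h import *
from station import get_obs
o=get_obs(); print(q2R(o["tcp_rot"]).as_matrix().round(3))
D=np.load("cams.npy",allow_pickle=True).item()
for s in (1,-1):
    M=Rtool(120,60,s); d=M[:,1]; tc=np.array([497+.5*28,-202-.866*28,25.])
    print(s,delta(o,tc-130*d,M), tc, tc-130*d)
E
```

```text
[[-0.943  0.     0.334]
 [-0.334  0.    -0.943]
 [-0.    -1.    -0.   ]]
1 ([-417.8, 73.6, -102.1], [-20.8, 77.6, -25.0]) [ 511.    -226.248   25.   ] [ 543.5        -282.53965125  137.58330249]
-1 ([-417.8, 73.6, -102.1], [-26.2, -97.9, 21.8]) [ 511.    -226.248   25.   ] [ 543.5        -282.53965125  137.58330249]
```

```bash
cat >> h.py <<'E'
C=np.array([[0,0,-1],[-1,0,0],[0,1,0.]])
PAR=[47,200,440,440,220]  # lateral d, h, a, b, c
def fk(q,p=PAR):
    d,h,a,b,c=p[:5]
    Rz=lambda t:R.from_euler('z',t); Ry=lambda t:R.from_euler('y',t)
    A=Rz(q[0]); v=np.array([a*np.sin(q[1])+b*np.sin(q[1]+q[2]),d,h+a*np.cos(q[1])+b*np.cos(q[1]+q[2])])
    F=A*Ry(q[1]+q[2])*Rz(q[3])*Ry(q[4])*Rz(q[5])
    return A.apply(v)+F.apply([0,0,c]),F.as_matrix()@C
LO=np.array([-2.75,-.79,.01,-1.57,.07,-2.87]);HI=np.array([2.75,2.1,2.65,4.71,3.14,2.87])
from scipy.optimize import least_squares
def ik(P,M,q0,p=PAR):
    def f(q):
        x,m=fk(q,p); return np.r_[(x-P)/100,(m-M).ravel()]
    r=least_squares(f,np.clip(q0,LO+1e-3,HI-1e-3),bounds=(LO,HI)); return r.x,np.sqrt(2*r.cost)
E
python3 - <<'E'
from h import *
from station import get_obs
o=get_obs(); print(fk(o["q"]))
g=o["q"].copy()
for s in (1,-1):
    best=[]
    for q4 in (0.3,1,2,3):
        for q6 in (-2,0,2):
            M=Rtool(120,60,s); d=M[:,1]; tc=np.array([511,-226,25.])
            q,c=ik(tc,M,[-.5,.3,1.8,q4,1,q6]); best.append((c,q))
    best.sort(key=lambda x:x[0]); print(s,[ (round(c,3),q.round(2)) for c,q in best[:3]])
    best=[]
    for az in (0,10,25):
      for q4 in (2,3,4):
        for q6 in (-2,0,2):
            M=Rtool(az,30,s); tc=np.array([489,248.5,140])
            q,c=ik(tc,M,[.4,.3,1.8,q4,.5,q6]); best.append((c,az,q))
    best.sort(key=lambda x:x[0]); print(s,[ (round(c,3),az,q.round(2)) for c,az,q in best[:9]])
E
```

```text
(array([ 185.03242889, -520.91433282,  209.11178929]), array([[-9.42500421e-01,  1.56076299e-05,  3.34204961e-01],
       [-3.34204961e-01,  1.51388900e-05, -9.42500421e-01],
       [-1.97696899e-05, -1.00000000e+00, -9.05226289e-06]]))
1 [(np.float64(0.0), array([-0.59,  0.81,  1.48,  0.23,  1.34,  1.92])), (np.float64(0.0), array([-0.59,  0.81,  1.48,  0.23,  1.34,  1.92])), (np.float64(0.0), array([-0.59,  0.81,  1.48,  0.23,  1.34,  1.92]))]
1 [(np.float64(0.0), 10, array([0.49, 0.3 , 2.27, 3.71, 0.53, 1.23])), (np.float64(0.0), 25, array([0.36, 0.28, 2.3 , 2.99, 0.49, 1.66])), (np.float64(0.0), 10, array([0.49, 0.3 , 2.27, 3.71, 0.53, 1.23])), (np.float64(0.0), 25, array([0.36, 0.28, 2.3 , 2.99, 0.49, 1.66])), (np.float64(0.0), 0, array([0.57, 0.33, 2.23, 4.1 , 0.61, 1.02])), (np.float64(0.0), 0, array([0.57, 0.33, 2.23, 4.1 , 0.61, 1.02])), (np.float64(0.0), 0, array([0.57, 0.33, 2.23, 4.1 , 0.61, 1.02])), (np.float64(0.0), 25, array([0.36, 0.28, 2.3 , 2.99, 0.49, 1.66])), (np.float64(0.0), 25, array([0.36, 0.28, 2.3 , 2.99, 0.49, 1.66]))]
-1 [(np.float64(0.0), array([-0.59,  0.81,  1.48,  0.23,  1.34, -1.22])), (np.float64(0.0), array([-0.59,  0.81,  1.48,  0.23,  1.34, -1.22])), (np.float64(0.0), array([-0.59,  0.81,  1.48,  0.23,  1.34, -1.22]))]
-1 [(np.float64(0.0), 25, array([ 0.36,  0.28,  2.3 ,  2.99,  0.49, -1.48])), (np.float64(0.0), 25, array([ 0.36,  0.28,  2.3 ,  2.99,  0.49, -1.48])), (np.float64(0.0), 10, array([ 0.49,  0.3 ,  2.27,  3.71,  0.53, -1.91])), (np.float64(0.0), 0, array([ 0.57,  0.33,  2.23,  4.1 ,  0.61, -2.12])), (np.float64(0.0), 25, array([ 0.36,  0.28,  2.3 ,  2.99,  0.49, -1.48])), (np.float64(0.0), 10, array([ 0.49,  0.3 ,  2.27,  3.71,  0.53, -1.91])), (np.float64(0.0), 10, array([ 0.49,  0.3 ,  2.27,  3.71,  0.53, -1.91])), (np.float64(0.0), 25, array([ 0.36,  0.28,  2.3 ,  2.99,  0.49, -1.48])), (np.float64(0.0), 25, array([ 0.36,  0.28,  2.3 ,  2.99,  0.49, -1.48]))]
```

send_rows:
  targets:
    - [[-418,74,-102],[-26,-98,22],1]
    - [[-418,74,-102],[-26,-98,22],1]
    - [[-418,74,-102],[-26,-98,22],1]
    - [[-418,74,-102],[-26,-98,22],1]
    - [[-418,74,-102],[-26,-98,22],1]
    - [[-418,74,-102],[-26,-98,22],1]
    - [[-418,74,-102],[-26,-98,22],1]
    - [[-418,74,-102],[-26,-98,22],1]
    - [[-418,74,-102],[-26,-98,22],1]
    - [[-418,74,-102],[-26,-98,22],1]
  squeeze: 50

```text
t: 2.53
tcp_pos: [528.7, -292.0, 140.2]
tcp_rot: [0.553, -0.415, 0.615, -0.38]
contact_force: [-0.2, -1.0, -0.4]
width: 92.6
```

```bash
cat > rec.py <<'E'
from h import *
from station import get_obs
import json
o=get_obs(); print("t",round(o["t"],2),"q",o["q"].round(3),"tcp",o["tcp_pos"].round(1),"w",round(o["width"],1),"F",np.round(o["contact_force"],1))
p,m=fk(o["q"]); print("fk err",(p-o["tcp_pos"]).round(1),np.abs(m-q2R(o["tcp_rot"]).as_matrix()).max().round(4))
open("log.jsonl","a").write(json.dumps([list(o["q"]),list(o["tcp_pos"])])+"\n")
E
python3 rec.py
python3 - <<'E'
from h import *
from station import get_obs
o=get_obs(); M=Rtool(120,60,-1); print(delta(o,[543.5,-282.5,137.6],M))
E
```

```text
t 2.53 q [-0.69   0.682  1.354  0.231  1.426 -0.732] tcp [ 528.7 -292.   140.2] w 92.6 F [-0.2 -1.  -0.4]
fk err [ -1.2 -17.4   0.2] 0.0
([-8.5, 4.6, 14.9], [-8.2, -29.9, 6.7])
```

send_rows:
  targets:
    - [[-8.5,4.5,15],[-8,-30,7],1]
    - [[-8.5,4.5,15],[-8,-30,7],1]
    - [[-8.5,4.5,15],[-8,-30,7],1]
    - [[-8.5,4.5,15],[-8,-30,7],1]
    - [[-8.5,4.5,15],[-8,-30,7],1]
    - [[-8.5,4.5,15],[-8,-30,7],1]

```text
t: 3.03
tcp_pos: [542.5, -283.7, 137.1]
tcp_rot: [0.684, -0.497, 0.501, -0.183]
contact_force: [0.4, 0.7, 1.3]
width: 92.7
```

```bash
python3 rec.py
python3 - <<'E'
from h import *
from station import get_obs,viewer,finder
import json
d=viewer.capture("wrist"); np.save("w1.npy",d,allow_pickle=True)
f=d["frame"].copy()
r=finder.tip_of("wrist","slug_center"); print([(a["point"],a["p"]) for a in r])
for a in finder.regions_of("wrist","slug_center")[:1]:
    m=a["pixels"]; np.save("wm.npy",m); print(a["p"],m.sum())
cv2.imwrite("pics/w1.png",f)
L=[json.loads(l) for l in open("log.jsonl")]+[[[-1.31462,.351215,1.652425,0,1.139068,-.084562],[183.85,-518.2,210.9]]]
f=lambda p:np.concatenate([fk(q,p)[0]-np.array(t) for q,t in L])
s=least_squares(f,PAR); print(s.x.round(1),s.fun.round(1))
E
```

```text
t 3.03 q [-0.651  0.804  1.181  0.2    1.646 -1.208] tcp [ 542.5 -283.7  137.1] w 92.7 F [0.4 0.7 1.3]
fk err [  3.9 -18.6   1.1] 0.0
[([496.8, -207.5, 22.1], 0.93)]
0.57 6534
[ 46.7 213.8 486.  419.3 283.6] [ 0.9 -0.9  0.1 -0.7  0.5  0.2  0.1  0.4 -0.3]
```

View pics/w1.png

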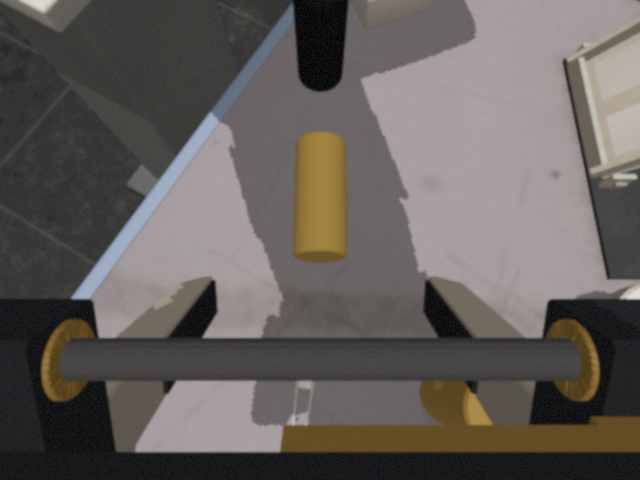

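```bash
sed -i 's/^PAR=.*/PAR=[46.7,213.8,486,419.3,283.6]/' h.py
cat >> h.py <<'E'
def cyl(c,ax,Rr=21.2,L=99):
    ax=np.array(ax)/np.linalg.norm(ax); n=np.cross(ax,[.3,.2,.9]); n/=np.linalg.norm(n); b=np.cross(ax,n)
    t=np.linspace(0,2*np.pi,60); ring=np.cos(t)[:,None]*n+np.sin(t)[:,None]*b
    return np.vstack([c+ax*s*L/2+Rr*ring for s in(-1,1)])
def sil(d,c,ax,**k):
    p=proj(d,cyl(c,ax,**k)); h=cv2.convexHull((p*16).astype(np.int32)); m=np.zeros((480,640),np.uint8); cv2.fillConvexPoly(m,h,1,shift=4); return m
def iou(a,b): return (a&b).sum()/max(1,(a|b).sum())
E
python3 - <<'E'
from h import *
from scipy.optimize import minimize
w=np.load("w1.npy",allow_pickle=True).item(); D=np.load("cams.npy",allow_pickle=True).item()
hsv=cv2.cvtColor(w["frame"],cv2.COLOR_BGR2HSV)
m=cv2.inRange(hsv,(12,110,60),(30,255,255)); m[:110]=0;m[275:]=0;m[:,:270]=0;m[:,370:]=0;m=(m>0).astype(np.uint8)
wm=np.load("wm.npy").astype(np.uint8); print(m.sum(),iou(m,wm))
def f(v): return 1-iou(sil(w,[v[0],v[1],21.2],[np.cos(v[2]/50),np.sin(v[2]/50),0]),m)
s=minimize(f,[497,-204,np.radians(120)*50],method="Nelder-Mead",options=dict(initial_simplex=[[497,-204,105],[503,-204,105],[497,-198,105],[497,-204,108]]))
print(s.x[:2],np.degrees(s.x[2]/50),1-s.fun)
tm=np.load("top_slugmask.npy").astype(np.uint8)
v=s.x;print(iou(sil(D["top"],[v[0],v[1],21.2],[np.cos(v[2]/50),np.sin(v[2]/50),0]),tm))
E
```

```text
6380 0.9670982482863671
[ 495.78847341 -200.7419602 ] 119.48734165082527 0.9247717060443542
0.927027027027027
```

Run:
```python
from h import *
from station import get_obs
o=get_obs(); M=Rtool(119.5,60,-1); P=np.array([509.8,-226.4,25.5]); d=M[:,1]
print(delta(o,P-d*30,M),delta(o,P,M))
q,c=ik(P,M,o["q"]);print(q.round(2),c)
for az in (5,15,25):
    M=Rtool(az,30,1)
    for z in (104,170):
        for q4 in (3.,3.7):
            q,c=ik([489,248.5,z],M,[.4,.3,2.2,q4,.6,1.2]);print(az,z,q.round(2),round(c,3))
```

```text
([-0.8, 100.4, -0.1], [-0.1, 0.1, -0.1]) ([-0.8, 130.4, -0.1], [-0.1, 0.1, -0.1])
[-0.61  0.82  1.45  0.22  1.35 -1.23] 2.4552878931474183e-11
5 104 [0.61 0.46 2.4  3.78 0.81 1.38] 0.0
5 104 [0.61 0.46 2.4  3.78 0.81 1.38] 0.0
5 170 [0.61 0.28 2.37 3.93 0.65 1.17] 0.0
5 170 [0.61 0.28 2.37 3.93 0.65 1.17] 0.0
15 104 [0.48 0.44 2.46 3.41 0.81 1.5 ] 0.0
15 104 [0.48 0.44 2.46 3.41 0.81 1.5 ] 0.0
15 170 [0.48 0.25 2.42 3.49 0.59 1.39] 0.0
15 170 [0.48 0.25 2.42 3.49 0.59 1.39] 0.0
25 104 [0.34 0.44 2.48 3.03 0.82 1.6 ] 0.0
25 104 [0.34 0.44 2.48 3.03 0.82 1.6 ] 0.0
25 170 [0.34 0.23 2.45 3.   0.59 1.65] 0.0
25 170 [0.34 0.23 2.45 3.   0.59 1.65] 0.0
```

send_rows:
  targets:
    - [[0,40,0],[0,0,0],1]
    - [[0,75,0],[0,0,0],1]
    - [[-1,100,0],[0,0,0],1]
    - [[-1,115,0],[0,0,0],1]
    - [[-1,125,0],[0,0,0],1]
    - [[-1,130,0],[0,0,0],1]
    - [[-1,130,0],[0,0,0],1]

```text
t: 3.77
tcp_pos: [509.8, -226.2, 25.9]
tcp_rot: [0.684, -0.497, 0.501, -0.185]
contact_force: [0.3, -0.5, -0.3]
width: 92.6
```

```bash
python3 rec.py
python3 - <<'E'
from station import viewer
import cv2
cv2.imwrite("pics/w2.png",viewer.capture("wrist")["frame"])
E
```

```text
t 3.77 q [-0.613  0.844  1.416  0.223  1.368 -1.23 ] tcp [ 509.8 -226.2   25.9] w 92.6 F [ 0.3 -0.5 -0.3]
fk err [ 9.2 -6.6 -1.3] 0.0
```

View pics/w2.png

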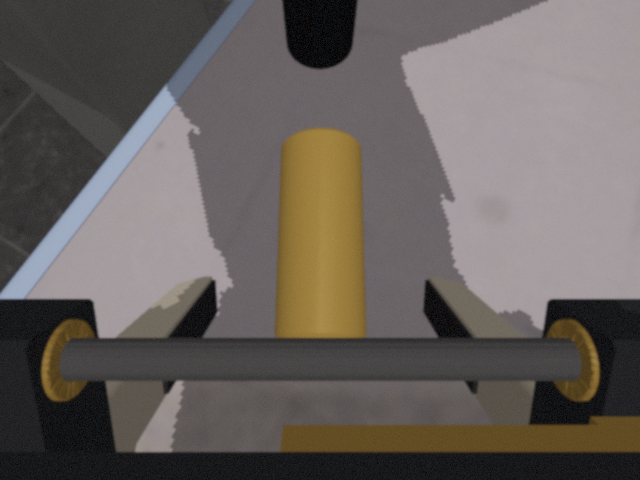

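Run:
```python
from h import *
w=np.load("w1.npy",allow_pickle=True).item()
m=sil(w,[495.8,-200.7,21.2],[np.cos(np.radians(119.5)),np.sin(np.radians(119.5)),0])
ys,xs=np.nonzero(m);print(xs.min(),xs.max(),ys.min(),ys.max())
wm=np.load("wm.npy");ys,xs=np.nonzero(wm);print(xs.min(),xs.max(),ys.min(),ys.max())
```

```text
293 348 128 261
293 346 132 262
```

send_rows:
  targets:
    - [[0,0,0],[0,0,0],0]
    - [[0,0,0],[0,0,0],0]
    - [[0,0,0],[0,0,0],0]
    - [[0,0,0],[0,0,0],0]
    - [[0,0,0],[0,0,0],0]
    - [[0,0,0],[0,0,0],0]
    - [[0,0,0],[0,0,0],0]
    - [[0,0,0],[0,0,0],0]
    - [[0,0,0],[0,0,0],0]
    - [[0,0,0],[0,0,0],0]
  squeeze: 50

```text
t: 4.65
tcp_pos: [509.9, -226.3, 25.9]
tcp_rot: [0.684, -0.497, 0.501, -0.185]
contact_force: [-0.2, -0.7, -0.2]
width: 34.9
```

```bash
python3 rec.py;python3 - <<'E'
from h import *
import json
L=[json.loads(l) for l in open("log.jsonl")]+[[[-1.31462,.351215,1.652425,0,1.139068,-.084562],[183.85,-518.2,210.9]]]
f=lambda p:np.concatenate([fk(q,p)[0]-np.array(t) for q,t in L])
s=least_squares(f,PAR); print(s.x.round(1),s.fun.round(1))
E
```

```text
t 4.65 q [-0.613  0.845  1.416  0.223  1.369 -1.231] tcp [ 509.9 -226.3   25.9] w 34.9 F [-0.2 -0.7 -0.2]
fk err [ 9.2 -6.6 -1.3] 0.0
[ 47.5 233.7 462.  430.3 279. ] [-2.1  1.3  0.7 -4.8  3.4  3.   3.1 -2.5 -0.4  3.1 -2.5 -0.4  1.3 -1.1
 -2.9]
```

Run:
```python
from h import *
from station import viewer,get_obs
for c in ("wrist","scene","top"):
    d=viewer.capture(c); np.save(c+"3.npy",d,allow_pickle=True)
    cv2.imwrite(f"pics/{c}3.png",d["frame"] if c!="scene" else cv2.resize(d["frame"][130:290,320:480],None,fx=3.5,fy=3.5,interpolation=cv2.INTER_CUBIC))
print(get_obs()["width"])
```

```text
35.37375288061131
```

View pics/wrist3.png

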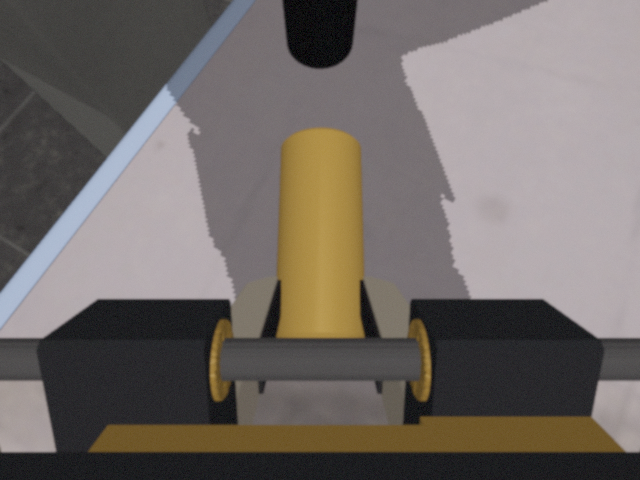

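View pics/scene3.png

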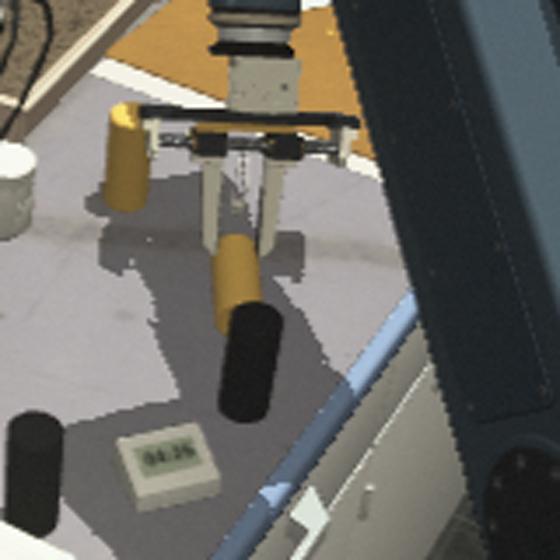

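send_rows:
  targets:
    - [[-5,-9,0],[0,0,0],0]
    - [[-10,-18,0],[0,0,0],0]
    - [[-20,-35,0],[0,0,0],0]
    - [[-30,-52,0],[0,0,0],0]
    - [[-30,-52,0],[0,0,0],0]

```text
t: 5.22
tcp_pos: [511.4, -227.6, 90.3]
tcp_rot: [0.684, -0.498, 0.499, -0.187]
contact_force: [2.1, -0.6, 0.3]
width: 35.4
```

```bash
python3 rec.py
python3 - <<'E'
from h import *
from station import viewer,get_obs
for c in ("wrist",):
    d=viewer.capture(c); np.save(c+"4.npy",d,allow_pickle=True)
    cv2.imwrite(f"pics/{c}4.png",d["frame"])
E
```

```text
t 5.22 q [-0.613  0.756  1.4    0.219  1.465 -1.21 ] tcp [ 511.4 -227.6   90.3] w 35.4 F [ 2.1 -0.6  0.3]
fk err [ 5.5 -4.  -0.4] 0.0
```

View pics/wrist4.png

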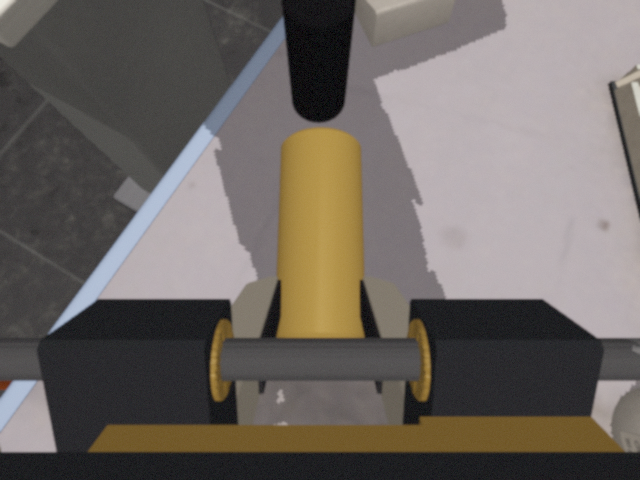

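Run:
```python
from h import *
import json
from scipy.optimize import minimize
for n in ("wrist3","wrist4"):
    w=np.load(n+".npy",allow_pickle=True).item(); hsv=cv2.cvtColor(w["frame"],cv2.COLOR_BGR2HSV)
    m=(cv2.inRange(hsv,(12,110,60),(30,255,255))>0).astype(np.uint8); m[:110]=0;m[272:]=0;m[:,:260]=0;m[:,380:]=0
    ys,xs=np.nonzero(m);print(n,xs.min(),xs.max(),ys.min(),m.sum())
    if n=="wrist3":
        for c in ([495.8,-200.7],[496.8,-202.5]):
            s=sil(w,[*c,21.2],[np.cos(np.radians(119.5)),np.sin(np.radians(119.5)),0]);s[272:]=0;ys,xs=np.nonzero(s);print(xs.min(),xs.max(),ys.min(),s.sum(),iou(s,m))
        def f(v):
            s=sil(w,[v[0],v[1],21.2],[np.cos(v[2]/50),np.sin(v[2]/50),0]);s[272:]=0;return 1-iou(s,m)
        s=minimize(f,[496,-201,104],method="Nelder-Mead",options=dict(initial_simplex=[[496,-201,104],[502,-201,104],[496,-195,104],[496,-201,107]]))
        print(s.x[:2],np.degrees(s.x[2]/50),1-s.fun)
        v=s.x
        # tool frame at wrist3
        Rt=R.from_quat([-.497,.501,-.185,.684]); p=np.array([509.9,-226.3,25.9])
        print("center in tool",Rt.inv().apply(np.array([v[0],v[1],21.2])-p),"axis",Rt.inv().apply([np.cos(v[2]/50),np.sin(v[2]/50),0]))
```

```text
wrist3 277 363 128 11427
277 366 122 12316 0.9276609564017212
277 365 126 12008 0.9516155896069287
[ 497.02177375 -203.80569782] 119.50050118472389 0.9655930340688139
center in tool [-20.06910087  17.06327935  -0.08960946] axis [-0.8651872   0.50144344  0.00236144]
wrist4 277 363 128 11444
```

```bash
cat >> h.py <<'E'
PAR=[47.5,233.7,462.,430.3,279.]
CT=np.array([-20.07,17.06,0]); AT=np.array([-.865,.501,0])
E
cat > path.py <<'E'
from h import *
from station import get_obs
o=get_obs(); q0=o["q"]; e0=o["tcp_pos"]-fk(q0)[0]
qa,_=ik(np.array([470,-190,235.]),Rtool(119.5,60,-1),q0)
qm,_=ik(np.array([400,30,270.]),Rtool(60,50,1),[0.1,.2,2,2,.8,.3])
qb,c=ik(np.array([484.4,247.2,190.]),Rtool(15,30,1),[.48,.25,2.4,3.5,.6,1.4])
print(qa.round(2),qb.round(2),c)
for s in np.linspace(0,1,11):
    q=qa+(qb-qa)*s; p,m=fk(q); cen=p+m@CT; b=cen+49.5*m@AT; d=m[:,1]; back=p-110*d
    print(round(s,1),q.round(2),p.round(0),"bot",b.round(0),"top",(cen-49.5*m@AT).round(0),"back",back.round(0),"az,el",np.degrees([np.arctan2(d[1],d[0]),-np.arcsin(d[2])]).round(0))
E
python3 path.py
```

```text
[-0.6   0.5   1.46  0.22  1.66 -1.15] [0.49 0.18 2.42 3.53 0.53 1.34] 5.994287902323973e-14
0.0 [-0.6   0.5   1.46  0.22  1.66 -1.15] [ 470. -190.  235.] bot [ 433. -124.  230.] top [ 482. -211.  230.] back [ 497. -238.  330.] az,el [120.  60.]
0.1 [-0.49  0.47  1.55  0.55  1.55 -0.9 ] [532. -63. 243.] bot [514.  10. 250.] top [538. -85. 235.] back [ 539. -132.  329.] az,el [95. 51.]
0.2 [-0.38  0.44  1.65  0.88  1.43 -0.65] [578.  51. 272.] bot [582. 123. 296.] top [578.  31. 259.] back [566. -35. 340.] az,el [82. 38.]
0.3 [-0.27  0.41  1.74  1.22  1.32 -0.4 ] [611. 144. 311.] bot [638. 203. 350.] top [604. 129. 294.] back [582.  48. 357.] az,el [73. 25.]
0.4 [-0.17  0.38  1.84  1.55  1.21 -0.15] [633. 210. 348.] bot [681. 247. 393.] top [619. 203. 330.] back [587. 114. 373.] az,el [64. 13.]
0.5 [-0.06  0.34  1.94  1.88  1.09  0.1 ] [645. 251. 371.] bot [710. 261. 408.] top [626. 253. 357.] back [583. 161. 381.] az,el [55.  5.]
0.6 [0.05 0.31 2.03 2.21 0.98 0.35] [647. 270. 373.] bot [720. 257. 388.] top [626. 280. 368.] back [569. 192. 377.] az,el [45.  2.]
0.7 [0.16 0.28 2.13 2.54 0.87 0.59] [634. 274. 352.] bot [703. 247. 337.] top [615. 288. 357.] back [544. 211. 359.] az,el [35.  3.]
0.8 [0.27 0.25 2.23 2.87 0.76 0.84] [604. 269. 310.] bot [657. 240. 264.] top [592. 283. 325.] back [507. 221. 328.] az,el [26.  9.]
0.9 [0.38 0.22 2.32 3.2  0.64 1.09] [554. 259. 253.] bot [584. 241. 186.] top [550. 268. 275.] back [456. 224. 288.] az,el [19. 19.]
1.0 [0.49 0.18 2.42 3.53 0.53 1.34] [484. 247. 190.] bot [489. 248. 115.] top [489. 248. 214.] back [392. 223. 245.] az,el [15. 30.]
```

```bash
cat > path2.py <<'E'
from h import *
from station import get_obs
o=get_obs(); q0=o["q"]
qb,c=ik(np.array([484.4,247.2,200.]),Rtool(15,30,1),[.48,.25,2.4,3.5,.6,1.4])
W=[q0,np.array([-.75,-.1,2.05,.25,1.6,-1.2]),np.array([-.75,-.1,2.25,1.8,1.2,0.1]),np.array([-.55,-.1,2.35,3.3,.8,1.3]),np.array([.3,-.05,2.4,3.45,.7,1.35]),qb]
print(qb.round(3))
if __name__=="__main__":
  for i in range(len(W)-1):
    n=6; prev=None
    for k in range(n+1):
        q=W[i]+(W[i+1]-W[i])*k/n; p,m=fk(q); cen=p+m@CT; b=cen+49.5*m@AT; d=m[:,1]; back=p-110*d
        a="" if prev is None else np.degrees(np.linalg.norm(R.from_matrix(prev[1].T@m).as_rotvec())).round(0)
        l="" if prev is None else np.linalg.norm(prev[0]-p).round(0)
        prev=(p,m)
        print(i,k,p.round(0),"bot",b.round(0),"top",(cen-49.5*m@AT).round(0),"back",back.round(0),"az,el",np.degrees([np.arctan2(d[1],d[0]),-np.arcsin(d[2])]).round(0),"step",a,l)
E
python3 path2.py
```

```text
[0.487 0.158 2.409 3.558 0.498 1.314]
0 0 [ 516. -231.   88.] bot [ 479. -166.   83.] top [ 528. -252.   83.] back [ 543. -279.  183.] az,el [119.  60.] step  
0 1 [ 478. -216.  143.] bot [ 442. -150.  138.] top [ 489. -237.  139.] back [ 502. -265.  239.] az,el [117.  61.] step 2.0 69.0
0 2 [ 435. -196.  191.] bot [ 401. -129.  184.] top [ 446. -217.  186.] back [ 457. -245.  287.] az,el [114.  61.] step 2.0 67.0
0 3 [ 389. -171.  229.] bot [ 357. -103.  223.] top [ 400. -192.  225.] back [ 409. -220.  326.] az,el [112.  61.] step 1.0 65.0
0 4 [ 342. -141.  259.] bot [311. -73. 252.] top [ 352. -163.  255.] back [ 359. -190.  356.] az,el [109.  62.] step 1.0 63.0
0 5 [ 295. -108.  279.] bot [266. -39. 271.] top [ 305. -130.  276.] back [ 310. -157.  377.] az,el [107.  62.] step 1.0 61.0
0 6 [249. -72. 290.] bot [221.  -3. 281.] top [258. -94. 287.] back [ 262. -121.  388.] az,el [104.  63.] step 1.0 59.0
1 0 [249. -72. 290.] bot [221.  -3. 281.] top [258. -94. 287.] back [ 262. -121.  388.] az,el [104.  63.] step  
1 1 [306. -33. 298.] bot [301.  43. 299.] top [308. -56. 292.] back 
[... 2446 characters left out ...]
6.] step  
4 1 [527. 171. 346.] bot [557. 175. 277.] top [523. 171. 370.] back [419. 157. 365.] az,el [ 7. 10.] step 4.0 34.0
4 2 [523. 187. 316.] bot [548. 191. 245.] top [521. 187. 340.] back [417. 171. 343.] az,el [ 9. 14.] step 4.0 34.0
4 3 [516. 203. 287.] bot [536. 207. 214.] top [516. 203. 311.] back [413. 184. 320.] az,el [10. 18.] step 4.0 34.0
4 4 [508. 219. 257.] bot [523. 222. 183.] top [509. 219. 281.] back [408. 198. 298.] az,el [12. 22.] step 4.0 34.0
4 5 [497. 233. 228.] bot [507. 236. 154.] top [500. 234. 252.] back [401. 210. 277.] az,el [13. 26.] step 4.0 34.0
4 6 [484. 247. 200.] bot [489. 248. 125.] top [489. 248. 224.] back [392. 223. 255.] az,el [15. 30.] step 4.0 34.0
```

```bash
python3 - <<'E'
import re
s=open('path2.py').read()
s=re.sub(r"W=\[.*\]\n","W=[q0,np.array([-.75,.15,1.85,.25,1.6,-1.2]),np.array([-.8,-.15,2.3,1.8,1.1,0.1]),np.array([-.6,-.35,2.55,3.2,.75,1.3]),np.array([.35,-.3,2.55,3.45,.7,1.35]),qb]\n",s)
open('path2.py','w').write(s)
E
python3 path2.py
```

```text
[0.487 0.158 2.409 3.558 0.498 1.314]
0 0 [ 516. -231.   88.] bot [ 479. -166.   83.] top [ 528. -252.   83.] back [ 543. -279.  183.] az,el [119.  60.] step  
0 1 [ 488. -224.  129.] bot [ 452. -157.  124.] top [ 499. -245.  125.] back [ 512. -273.  225.] az,el [117.  60.] step 1.0 51.0
0 2 [ 457. -213.  167.] bot [ 422. -146.  162.] top [ 467. -234.  162.] back [ 480. -263.  262.] az,el [115.  60.] step 1.0 50.0
0 3 [ 424. -199.  200.] bot [ 391. -131.  195.] top [ 434. -220.  196.] back [ 446. -249.  296.] az,el [113.  60.] step 1.0 49.0
0 4 [ 391. -182.  229.] bot [ 359. -114.  224.] top [ 401. -204.  225.] back [ 410. -233.  325.] az,el [111.  60.] step 1.0 47.0
0 5 [ 357. -163.  254.] bot [327. -94. 248.] top [ 366. -184.  249.] back [ 374. -214.  349.] az,el [109.  60.] step 1.0 46.0
0 6 [ 323. -141.  274.] bot [295. -71. 268.] top [ 332. -163.  269.] back [ 339. -193.  369.] az,el [107.  60.] step 1.0 45.0
1 0 [ 323. -141.  274.] bot [295. -71. 268.] top [ 332. -163.  269.] back [ 339. -193.  369.] az,el [107.  60.] step  
1 1 [367. -93. 284.] bot [363. -18. 287.] top [ 369. 
[... 2486 characters left out ...]
0.] step  
4 1 [451. 166. 382.] bot [487. 173. 316.] top [446. 165. 405.] back [343. 147. 392.] az,el [10.  5.] step 5.0 39.0
4 2 [464. 183. 348.] bot [493. 189. 279.] top [460. 182. 372.] back [358. 162. 368.] az,el [11. 10.] step 5.0 40.0
4 3 [474. 200. 313.] bot [497. 205. 241.] top [472. 199. 337.] back [370. 178. 342.] az,el [12. 15.] step 5.0 40.0
4 4 [480. 216. 276.] bot [498. 220. 203.] top [481. 216. 300.] back [380. 193. 314.] az,el [13. 20.] step 5.0 41.0
4 5 [484. 232. 239.] bot [495. 235. 164.] top [486. 233. 263.] back [387. 208. 285.] az,el [14. 25.] step 5.0 41.0
4 6 [484. 247. 200.] bot [489. 248. 125.] top [489. 248. 224.] back [392. 223. 255.] az,el [15. 30.] step 5.0 42.0
```

```bash
cat > rows.py <<'E'
import sys,json
from path2 import *
def emit(seg,n,k0,k1,grip=0):
    out=[]
    for k in range(k0,k1+1):
        q=W[seg]+(W[seg+1]-W[seg])*k/n; p,m=fk(q); t,w=delta(o,p,m); out.append([[round(x) for x in t],[round(x,0) for x in w],grip])
    print(json.dumps(out))
if __name__=="__main__":
    np.save("W.npy",np.array(W)) if len(sys.argv)<2 else None
    if len(sys.argv)>1:
        W[:]=list(np.load("W.npy")); a=list(map(int,sys.argv[1:5])); emit(*a)
E
python3 rows.py; python3 rows.py 0 9 1 9
```

```text
[0.487 0.158 2.409 3.558 0.498 1.314]
[0.487 0.158 2.409 3.558 0.498 1.314]
[[[-20, -20, -11], [1.0, 1.0, -0.0], 0], [[-46, -36, -25], [1.0, 1.0, -0.0], 0], [[-73, -48, -40], [2.0, 2.0, -0.0], 0], [[-100, -59, -54], [3.0, 2.0, -0.0], 0], [[-128, -67, -68], [3.0, 3.0, -0.0], 0], [[-156, -73, -81], [4.0, 4.0, -0.0], 0], [[-184, -77, -95], [5.0, 4.0, -0.0], 0], [[-211, -78, -108], [5.0, 5.0, -0.0], 0], [[-238, -77, -120], [6.0, 5.0, -0.0], 0]]
```

send_rows:
  targets:
    - [[-20,-20,-11],[1,1,0],0]
    - [[-46,-36,-25],[1,1,0],0]
    - [[-73,-48,-40],[2,2,0],0]
    - [[-100,-59,-54],[3,2,0],0]
    - [[-128,-67,-68],[3,3,0],0]
    - [[-156,-73,-81],[4,4,0],0]
    - [[-184,-77,-95],[5,4,0],0]
    - [[-211,-78,-108],[5,5,0],0]
    - [[-238,-77,-120],[6,5,0],0]

```text
t: 6.02
tcp_pos: [321.1, -140.3, 272.0]
tcp_rot: [0.686, -0.452, 0.52, -0.232]
contact_force: [0.1, -1.0, -1.0]
width: 35.0
```

```bash
python3 rec.py; python3 rows.py 1 20 1 10
```

```text
t 6.02 q [-0.753  0.157  1.85   0.251  1.606 -1.207] tcp [ 321.1 -140.3  272. ] w 35.0 F [ 0.1 -1.  -1. ]
fk err [ 0.5 -0.7 -0.2] 0.0
[0.487 0.158 2.409 3.558 0.498 1.314]
[[[-8, 2, 19], [5.0, 4.0, 0.0], 0], [[-17, 5, 37], [9.0, 8.0, 1.0], 0], [[-25, 5, 55], [14.0, 12.0, 2.0], 0], [[-32, 4, 72], [18.0, 16.0, 4.0], 0], [[-39, 2, 89], [22.0, 21.0, 6.0], 0], [[-46, -3, 105], [27.0, 25.0, 8.0], 0], [[-52, -8, 120], [31.0, 30.0, 11.0], 0], [[-57, -15, 134], [35.0, 34.0, 14.0], 0], [[-62, -24, 147], [39.0, 38.0, 17.0], 0], [[-66, -33, 159], [42.0, 43.0, 20.0], 0]]
```

send_rows:
  targets:
    - [[-8,2,19],[5,4,0],0]
    - [[-17,5,37],[9,8,1],0]
    - [[-25,5,55],[14,12,2],0]
    - [[-32,4,72],[18,16,4],0]
    - [[-39,2,89],[22,21,6],0]
    - [[-46,-3,105],[27,25,8],0]
    - [[-52,-8,120],[31,30,11],0]
    - [[-57,-15,134],[35,34,14],0]
    - [[-62,-24,147],[39,38,17],0]
    - [[-66,-33,159],[42,43,20],0]

```text
t: 6.85
tcp_pos: [451.0, -44.3, 341.1]
tcp_rot: [0.593, 0.026, 0.682, -0.426]
contact_force: [0.1, 0.0, -2.0]
width: 35.1
```

```bash
python3 rec.py; python3 rows.py 1 20 11 20
```

```text
t 6.85 q [-0.775  0.014  2.063  1.021  1.353 -0.546] tcp [451.  -44.3 341.1] w 35.1 F [ 0.1  0.  -2. ]
fk err [ 1.9 -3.3 -0.8] 0.0
[0.487 0.158 2.409 3.558 0.498 1.314]
[[[-13, 0, 7], [4.0, 5.0, 3.0], 0], [[-24, -2, 15], [7.0, 10.0, 6.0], 0], [[-35, -5, 23], [10.0, 16.0, 10.0], 0], [[-45, -9, 32], [12.0, 21.0, 13.0], 0], [[-54, -15, 40], [15.0, 27.0, 17.0], 0], [[-61, -22, 48], [17.0, 32.0, 21.0], 0], [[-67, -30, 56], [19.0, 38.0, 25.0], 0], [[-71, -40, 64], [21.0, 43.0, 30.0], 0], [[-74, -50, 71], [22.0, 49.0, 34.0], 0], [[-75, -61, 77], [24.0, 55.0, 38.0], 0]]
```

send_rows:
  targets:
    - [[-13,0,7],[4,5,3],0]
    - [[-24,-2,15],[7,10,6],0]
    - [[-35,-5,23],[10,16,10],0]
    - [[-45,-9,32],[12,21,13],0]
    - [[-54,-15,40],[15,27,17],0]
    - [[-61,-22,48],[17,32,21],0]
    - [[-67,-30,56],[19,38,25],0]
    - [[-71,-40,64],[21,43,30],0]
    - [[-74,-50,71],[22,49,34],0]
    - [[-75,-61,77],[24,55,38],0]

```text
t: 7.68
tcp_pos: [500.7, -95.1, 442.2]
tcp_rot: [0.308, 0.535, 0.732, -0.287]
contact_force: [0.7, 0.1, -1.2]
width: 34.8
```

```bash
python3 rec.py; python3 rows.py 2 20 1 10
```

```text
t 7.68 q [-0.808 -0.133  2.282  1.776  1.108  0.1  ] tcp [500.7 -95.1 442.2] w 34.8 F [ 0.7  0.1 -1.2]
fk err [ 3.5 -5.3 -1.9] 0.0
[0.487 0.158 2.409 3.558 0.498 1.314]
[[[-11, -1, -2], [0.0, 6.0, 4.0], 0], [[-21, -3, -4], [0.0, 11.0, 7.0], 0], [[-30, -6, -4], [-0.0, 17.0, 10.0], 0], [[-39, -10, -4], [-0.0, 22.0, 14.0], 0], [[-48, -14, -3], [-1.0, 28.0, 17.0], 0], [[-55, -19, -2], [-2.0, 34.0, 20.0], 0], [[-62, -25, 0], [-2.0, 40.0, 23.0], 0], [[-68, -32, 3], [-4.0, 45.0, 26.0], 0], [[-73, -39, 6], [-5.0, 51.0, 29.0], 0], [[-78, -47, 10], [-6.0, 57.0, 31.0], 0]]
```

send_rows:
  targets:
    - [[-11,-1,-2],[0,6,4],0]
    - [[-21,-3,-4],[0,11,7],0]
    - [[-30,-6,-4],[0,17,10],0]
    - [[-39,-10,-4],[0,22,14],0]
    - [[-48,-14,-3],[-1,28,17],0]
    - [[-55,-19,-2],[-2,34,20],0]
    - [[-62,-25,0],[-2,40,23],0]
    - [[-68,-32,3],[-4,45,26],0]
    - [[-73,-39,6],[-5,51,29],0]
    - [[-78,-47,10],[-6,57,31],0]

```text
t: 8.52
tcp_pos: [475.5, -161.4, 498.8]
tcp_rot: [0.015, 0.757, 0.641, 0.125]
contact_force: [-0.2, -0.1, -1.0]
width: 34.9
```

```bash
python3 rec.py; python3 rows.py 2 20 11 20
```

```text
t 8.52 q [-0.709 -0.227  2.416  2.486  0.944  0.705] tcp [ 475.5 -161.4  498.8] w 34.9 F [-0.2 -0.1 -1. ]
fk err [ 5.4 -5.3 -2.5] 0.0
[0.487 0.158 2.409 3.558 0.498 1.314]
[[[-9, -4, -3], [-1.0, 6.0, 3.0], 0], [[-18, -10, -5], [-3.0, 12.0, 6.0], 0], [[-26, -16, -6], [-4.0, 18.0, 8.0], 0], [[-35, -23, -6], [-5.0, 24.0, 10.0], 0], [[-44, -30, -5], [-7.0, 31.0, 12.0], 0], [[-52, -38, -3], [-8.0, 37.0, 14.0], 0], [[-60, -46, 0], [-10.0, 43.0, 16.0], 0], [[-68, -55, 4], [-12.0, 49.0, 18.0], 0], [[-76, -64, 8], [-14.0, 56.0, 20.0], 0], [[-83, -74, 14], [-16.0, 62.0, 22.0], 0]]
```

send_rows:
  targets:
    - [[-9,-4,-3],[-1,6,3],0]
    - [[-18,-10,-5],[-3,12,6],0]
    - [[-26,-16,-6],[-4,18,8],0]
    - [[-35,-23,-6],[-5,24,10],0]
    - [[-44,-30,-5],[-7,31,12],0]
    - [[-52,-38,-3],[-8,37,14],0]
    - [[-60,-46,0],[-10,43,16],0]
    - [[-68,-55,4],[-12,49,18],0]
    - [[-76,-64,8],[-14,56,20],0]
    - [[-83,-74,14],[-16,62,22],0]

```text
t: 9.35
tcp_pos: [394.5, -227.6, 458.1]
tcp_rot: [-0.237, 0.679, 0.386, 0.578]
contact_force: [0.3, 0.4, -0.9]
width: 34.6
```

```bash
python3 rec.py; python3 rows.py 3 11 1 10
```

```text
t 9.35 q [-0.609 -0.314  2.542  3.18   0.783  1.317] tcp [ 394.5 -227.6  458.1] w 34.6 F [ 0.3  0.4 -0.9]
fk err [ 7.7 -5.1 -2.8] 0.0
[0.487 0.158 2.409 3.558 0.498 1.314]
[[[4, -6, 35], [4.0, 2.0, 0.0], 0], [[9, -13, 69], [8.0, 4.0, -0.0], 0], [[14, -24, 103], [12.0, 5.0, -0.0], 0], [[20, -36, 135], [16.0, 7.0, -0.0], 0], [[25, -52, 167], [20.0, 8.0, -0.0], 0], [[30, -70, 197], [25.0, 10.0, 0.0], 0], [[35, -91, 226], [29.0, 11.0, 0.0], 0], [[40, -114, 254], [33.0, 12.0, 1.0], 0], [[44, -139, 279], [37.0, 14.0, 1.0], 0], [[49, -166, 303], [42.0, 15.0, 2.0], 0]]
```

send_rows:
  targets:
    - [[4,-6,35],[4,2,0],0]
    - [[9,-13,69],[8,4,0],0]
    - [[14,-24,103],[12,5,0],0]
    - [[20,-36,135],[16,7,0],0]
    - [[25,-52,167],[20,8,0],0]
    - [[30,-70,197],[25,10,0],0]
    - [[35,-91,226],[29,11,0],0]
    - [[40,-114,254],[33,12,1],0]
    - [[44,-139,279],[37,14,1],0]
    - [[49,-166,303],[42,15,2],0]

```text
t: 10.18
tcp_pos: [445.2, 117.1, 415.6]
tcp_rot: [-0.522, 0.477, 0.524, 0.476]
contact_force: [0.4, 0.0, -1.6]
width: 34.9
```

```bash
python3 rec.py
python3 - <<'E'
from h import *
from station import get_obs,viewer
import json
o=get_obs()
M=Rtool(15,30,1)
print(delta(o,[470,215,290],Rtool(12,18,1)),delta(o,[484.4,247.2,210],M))
E
python3 rows.py 4 7 1 7
```

```text
t 10.18 q [ 0.258 -0.269  2.539  3.395  0.716  1.375] tcp [445.2 117.1 415.6] w 34.9 F [ 0.4  0.  -1.6]
fk err [10.5  3.2 -3.1] 0.0
([-125.3, 33.7, 95.6], [6.6, -0.9, 18.0]) ([-205.2, 51.0, 126.6], [9.5, -2.4, 29.9])
[0.487 0.158 2.409 3.558 0.498 1.314]
[[[-29, 8, 46], [4.0, 1.0, 4.0], 0], [[-57, 21, 60], [5.0, 0.0, 9.0], 0], [[-87, 32, 73], [6.0, 0.0, 13.0], 0], [[-118, 40, 87], [7.0, -0.0, 17.0], 0], [[-150, 46, 100], [8.0, -1.0, 22.0], 0], [[-182, 50, 114], [9.0, -2.0, 26.0], 0], [[-215, 51, 127], [10.0, -2.0, 30.0], 0]]
```

send_rows:
  targets:
    - [[-29,8,40],[3,0,4],0]
    - [[-57,21,60],[5,0,9],0]
    - [[-87,32,73],[6,0,13],0]
    - [[-118,40,87],[7,0,17],0]
    - [[-150,46,100],[8,-1,22],0]
    - [[-182,50,114],[9,-2,26],0]
    - [[-205,51,127],[9.5,-2.4,30],0]
    - [[-205,51,127],[9.5,-2.4,30],0]
    - [[-205,51,127],[9.5,-2.4,30],0]

```text
t: 10.93
tcp_pos: [485.9, 245.5, 211.2]
tcp_rot: [0.652, -0.562, -0.43, -0.272]
contact_force: [0.5, -0.0, -1.6]
width: 35.0
```

```bash
python3 rec.py
python3 - <<'E'
from h import *
from station import viewer,get_obs
o=get_obs()
m=q2R(o["tcp_rot"]).as_matrix(); cen=o["tcp_pos"]+m@CT; print("pred rod cen",cen.round(1),"down",(m@AT).round(3))
for c in ("wrist","scene","top"):
    d=viewer.capture(c); np.save(c+"5.npy",d,allow_pickle=True)
    f=d["frame"].copy()
    if c!="wrist":
        for s in (-49.5,49.5):
            u=proj(d,cen+s*m@AT)[0]; cv2.circle(f,tuple(int(x) for x in u),2,(255,0,255),-1)
    f=f if c=="wrist" else cv2.resize(f[180:380,200:380] if c=="scene" else f[200:340,170:360],None,fx=3.,fy=3.,interpolation=cv2.INTER_CUBIC)
    cv2.imwrite(f"pics/{c}5.png",f)
E
```

```text
t 10.93 q [0.485 0.185 2.355 3.583 0.476 1.285] tcp [485.9 245.5 211.2] w 35.0 F [ 0.5 -0.  -1.6]
fk err [18.9 10.5 -7.2] 0.0
pred rod cen [490.6 246.6 185.3] down [ 0.003 -0.002 -1.   ]
```

View pics/wrist5.png

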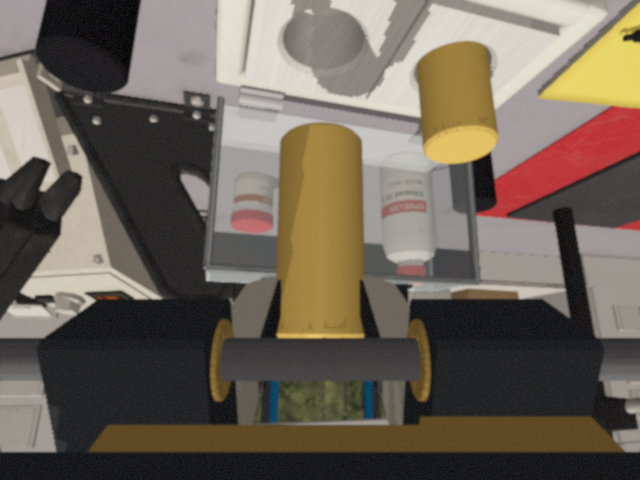

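View pics/scene5.png

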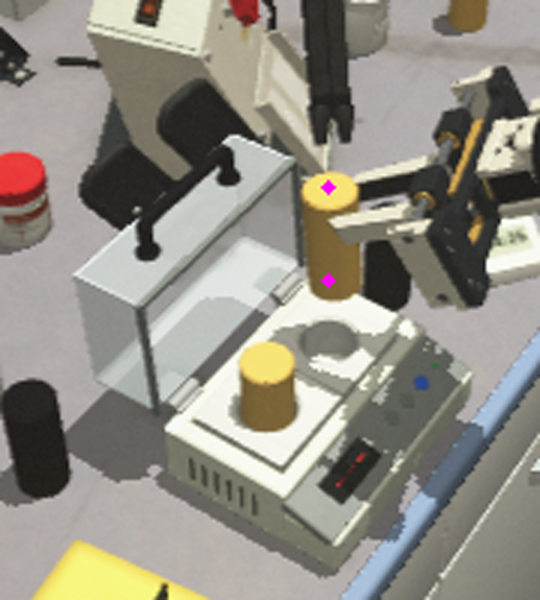

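View pics/top5.png

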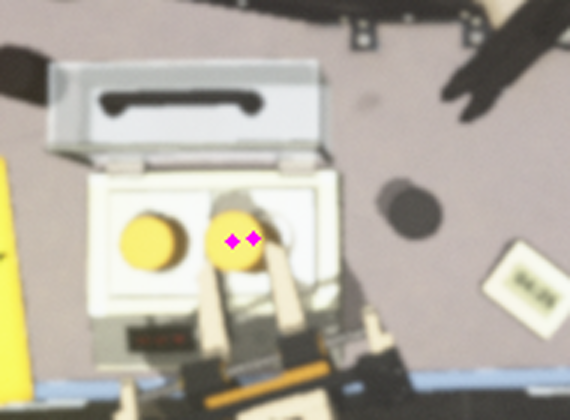

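```bash
cat > go.py <<'E'
import sys
from h import *
from station import get_obs
# usage: cx cy bottomz -> delta so that rod centre xy and bottom at given
o=get_obs(); m=Rtool(15,30,1); c=np.array([float(sys.argv[1]),float(sys.argv[2]),float(sys.argv[3])+49.5])
print(delta(o,c-m@CT,m), "now bottom",(o["tcp_pos"]+q2R(o["tcp_rot"]).apply(CT+49.5*AT)).round(1))
E
python3 go.py 489 248 82
python3 - <<'E'
from h import *
# refine well in each camera from images 0 with ellipse fit: bright mouth vs dark hole
D=np.load("cams.npy",allow_pickle=True).item()
cv2.imwrite("pics/well.png",np.hstack([cv2.resize(D["top"]["frame"][260:300,238:278],None,fx=9,fy=9,interpolation=cv2.INTER_CUBIC),cv2.resize(D["scene"]["frame"][270:310,290:330],None,fx=9,fy=9,interpolation=cv2.INTER_CUBIC)]))
for n,o in(("top",(238,260)),("scene",(290,270))):
    d=D[n]
    for c in([489.8,246.8],[487.1,250.5],[489,248]):
        t=np.linspace(0,2*np.pi,8)[:-1]; 
        print(n,c,((proj(d,[[c[0]+dx,c[1]+dy,70] for dx,dy in((26.5,0),(-26.5,0),(0,26.5),(0,-26.5))])-o)*9).round(0).tolist())
E
```

```text
([-48.4, 26.5, 2.4], [0.3, -0.0, 0.2]) now bottom [490.9 246.  137.2]
top [489.8, 246.8] [[181.0, 82.0], [184.0, 278.0], [85.0, 183.0], [281.0, 177.0]]
top [487.1, 250.5] [[168.0, 92.0], [171.0, 288.0], [71.0, 193.0], [267.0, 188.0]]
top [489, 248] [[177.0, 85.0], [180.0, 281.0], [80.0, 186.0], [276.0, 180.0]]
scene [489.8, 246.8] [[95.0, 158.0], [258.0, 239.0], [121.0, 260.0], [229.0, 138.0]]
scene [487.1, 250.5] [[96.0, 170.0], [259.0, 252.0], [122.0, 273.0], [230.0, 151.0]]
scene [489, 248] [[95.0, 162.0], [258.0, 243.0], [121.0, 264.0], [229.0, 142.0]]
```

View pics/well.png

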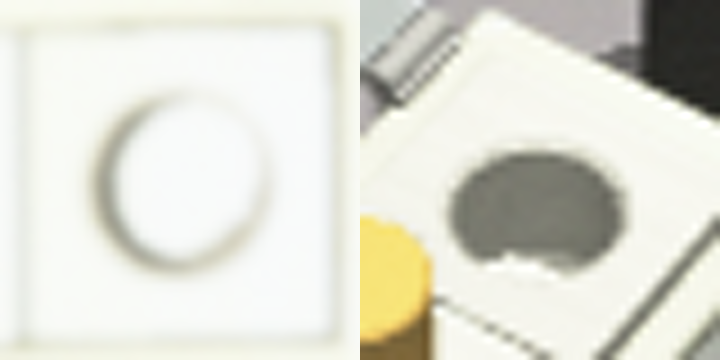

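send_rows:
  targets:
    - [[-16,9,1],[0.3,0,0.2],0]
    - [[-32,18,2],[0.3,0,0.2],0]
    - [[-43,24,2.4],[0.3,0,0.2],0]
    - [[-48.4,26.5,2.4],[0.3,0,0.2],0]
    - [[-48.4,26.5,2.4],[0.3,0,0.2],0]
    - [[-48.4,26.5,2.4],[0.3,0,0.2],0]

```text
t: 11.58
tcp_pos: [484.6, 247.1, 157.2]
tcp_rot: [0.654, -0.561, -0.43, -0.27]
contact_force: [-0.5, -0.3, -0.3]
width: 35.0
```

```bash
python3 rec.py; python3 go.py 489 248 82
python3 - <<'E'
from h import *
from station import viewer,get_obs
o=get_obs()
m=q2R(o["tcp_rot"]).as_matrix(); cen=o["tcp_pos"]+m@CT; print("pred rod cen",cen.round(1))
ims=[]
for c,(y0,x0) in (("scene",(240,270)),("top",(240,220))):
    d=viewer.capture(c); np.save(c+"6.npy",d,allow_pickle=True)
    f=cv2.resize(d["frame"][y0:y0+80,x0:x0+60],None,fx=6.5,fy=6.5,interpolation=cv2.INTER_CUBIC)
    g=f.copy()
    p=(proj(d,cyl(cen,m@AT))-[x0-.0,y0-.0]+.5)*6.5-.5
    for u in p: cv2.circle(g,tuple(int(x) for x in u),1,(255,0,255),-1)
    ims.append(g)
cv2.imwrite("pics/6.png",np.hstack(ims))
E
```

```text
t 11.58 q [0.487 0.345 2.383 3.467 0.647 1.422] tcp [484.6 247.1 157.2] w 35.0 F [-0.5 -0.3 -0.3]
fk err [ 24.7  13.6 -12.1] 0.0
([0.0, -0.3, -0.3], [-0.0, 0.0, -0.1]) now bottom [489.2 248.3  81.8]
pred rod cen [489.2 248.3 131.3]
```

View pics/6.png

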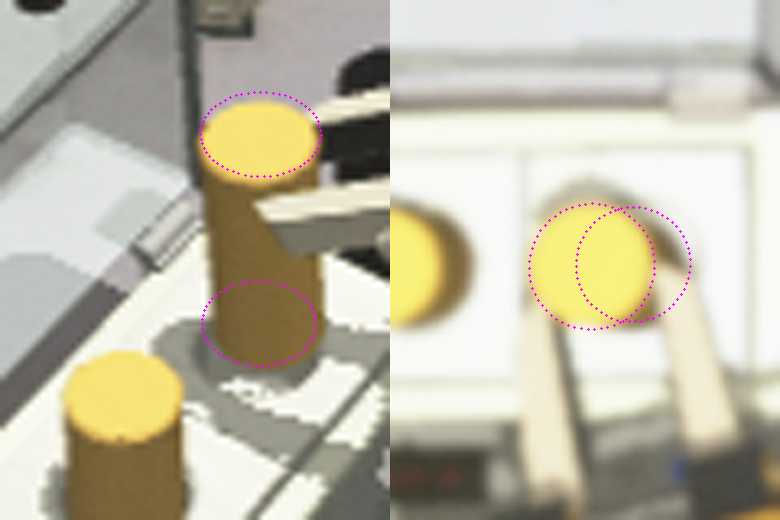

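Run:
```python
from h import *
from scipy.optimize import minimize
d=np.load("scene6.npy",allow_pickle=True).item()
f=d["frame"][250:302,295:325]
hsv=cv2.cvtColor(d["frame"],cv2.COLOR_BGR2HSV)
m=(cv2.inRange(hsv,(12,90,40),(32,255,255))>0).astype(np.uint8)
for v in range(256,300,2):
    r=d["frame"][v,296:326]; xs=np.nonzero(m[v,296:326])[0]+296; print(v,xs.min() if len(xs) else None,xs.max() if len(xs) else None)
cv2.imwrite("pics/6b.png",cv2.resize(f,None,fx=11,fy=11,interpolation=cv2.INTER_NEAREST))
p=proj(d,cyl(np.array([489.2,248.3,131.3]),[0,0,-1.]));print(p[:60].min(0),p[:60].max(0),p[60:].min(0),p[60:].max(0))
```

```text
256 306 313
258 303 317
260 301 319
262 300 319
264 300 318
266 301 318
268 301 318
270 302 310
272 302 309
274 302 310
276 302 312
278 302 313
280 303 318
282 303 318
284 303 319
286 303 319
288 303 319
290 303 319
292 303 318
294 305 317
296 308 314
298 296 297
[300.4324311 253.7337754] [318.9807431  266.75007745] [300.67586274 282.82775859] [318.16778663 295.87766786]
```

View pics/6b.png

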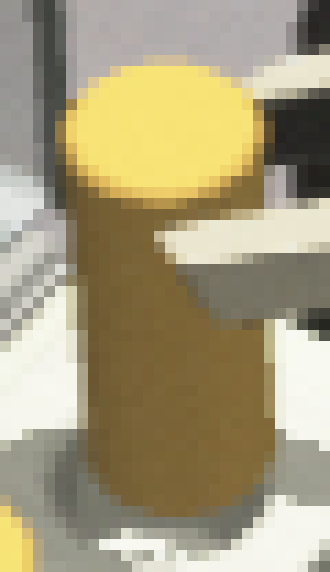

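Run:
```python
from h import *
from station import viewer,get_obs
o=get_obs(); d=viewer.capture("wrist"); np.save("wrist6.npy",d,allow_pickle=True)
w3=np.load("wrist3.npy",allow_pickle=True).item()
# camera in tool frame constant?
def T(tcp,Rm):
    A=np.eye(4);A[:3,:3]=Rm;A[:3,3]=tcp;return A
R3=R.from_quat([-.497,.501,-.185,.684]).as_matrix(); X3=np.array(w3["extrinsics"])@T([509.9,-226.3,25.9],R3)
X6=np.array(d["extrinsics"])@T(o["tcp_pos"],q2R(o["tcp_rot"]).as_matrix())
print((X3-X6).round(2)); 
def cam(X): return dict(mtx=d["mtx"],extrinsics=X)
G=np.array([2.4,4.1,0]) # grip point on axis in tool frame approx
hs=cv2.cvtColor(d["frame"],cv2.COLOR_BGR2HSV)
for n,img in(("3",w3["frame"]),("6",d["frame"])):
    h=cv2.cvtColor(img,cv2.COLOR_BGR2HSV); m=cv2.inRange(h,(12,110,40),(32,255,255))>0
    print(n,[int(np.nonzero(m[112:270,u])[0].min()+112) for u in (300,310,320,330,340)],[ (int(np.nonzero(m[v,262:380])[0].min()+262),int(np.nonzero(m[v,262:380])[0].max()+262)) for v in (150,200,250)])
cv2.imwrite("pics/w6.png",np.hstack([w3["frame"][100:360,250:390],d["frame"][100:360,250:390]]))
for a in (-3,-2,-1,0,1,2,3):
    Ra=R.from_euler('z',a,degrees=True); c=G+Ra.apply(CT-G); ax=Ra.apply(AT); s=sil(cam(X6),c,ax)
    print(a,[int(np.nonzero(s[:,u])[0].min()) for u in (300,310,320,330,340)],[(int(np.nonzero(s[v])[0].min()),int(np.nonzero(s[v])[0].max())) for v in (150,200,250)])
```

```text
[[-0.    0.    0.    0.69]
 [ 0.    0.    0.   -0.14]
 [-0.    0.   -0.   -0.94]
 [ 0.    0.    0.    0.  ]]
3 [131, 129, 128, 129, 131] [(282, 359), (280, 361), (278, 362)]
6 [127, 124, 124, 124, 126] [(282, 360), (280, 361), (278, 362)]
-3 [134, 132, 132, 132, 135] [(280, 358), (278, 360), (276, 362)]
-2 [133, 131, 131, 132, 134] [(280, 359), (278, 361), (276, 362)]
-1 [132, 130, 130, 131, 133] [(279, 359), (278, 361), (276, 362)]
0 [131, 130, 129, 130, 132] [(279, 359), (278, 361), (276, 363)]
1 [131, 129, 128, 129, 131] [(279, 360), (277, 361), (276, 363)]
2 [130, 128, 127, 128, 130] [(279, 360), (277, 361), (276, 363)]
3 [129, 127, 127, 127, 129] [(278, 360), (277, 361), (276, 363)]
```

View pics/w6.png

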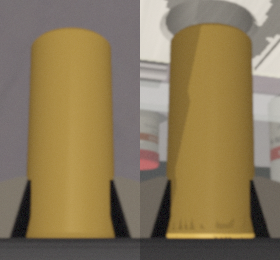

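Run:
```python
from h import *
from station import get_obs
o=get_obs(); d=np.load("wrist6.npy",allow_pickle=True).item()
print([ (v,d["frame"][v,320].tolist()) for v in range(326,342)])
X6=np.array(d["extrinsics"])@np.block([[q2R(o["tcp_rot"]).as_matrix(),o["tcp_pos"][:,None]],[np.zeros((1,3)),np.ones((1,1))]])
cam=dict(mtx=d["mtx"],extrinsics=X6); G=np.array([2.4,4.1,0])
for a in (-2,0,2,4):
  for s in (0,2,4):
    Ra=R.from_euler('z',a,degrees=True); c=G+Ra.apply(CT+s*AT-G); ax=Ra.apply(AT)
    p=proj(cam,cyl(c,ax)); near,far=p[:60],p[60:]
    m=sil(cam,c,ax); 
    print(a,s,"far top",np.round(far[:,1].min(),1),"near rim rows",near[:,1].min().round(1),near[:,1].max().round(1),"w@150,250",[int(m[v].sum()) for v in (150,200,250)])
```

```text
[(326, [72, 136, 167]), (327, [66, 130, 163]), (328, [73, 138, 167]), (329, [73, 136, 167]), (330, [73, 137, 166]), (331, [73, 137, 168]), (332, [78, 146, 174]), (333, [89, 162, 194]), (334, [108, 187, 218]), (335, [118, 199, 229]), (336, [115, 195, 226]), (337, [103, 174, 205]), (338, [68, 119, 146]), (339, [52, 64, 76]), (340, [50, 49, 53]), (341, [52, 50, 50])]
-2 0 far top 130.7 near rim rows 339.9 345.5 w@150,250 [80, 84, 87]
-2 2 far top 127.2 near rim rows 334.9 341.5 w@150,250 [80, 84, 87]
-2 4 far top 123.6 near rim rows 330.0 337.5 w@150,250 [80, 84, 87]
0 0 far top 129.0 near rim rows 341.9 344.1 w@150,250 [81, 84, 88]
0 2 far top 125.3 near rim rows 336.9 340.1 w@150,250 [81, 84, 88]
0 4 far top 121.7 near rim rows 331.9 336.1 w@150,250 [81, 84, 88]
2 0 far top 127.5 near rim rows 342.6 343.8 w@150,250 [82, 85, 88]
2 2 far top 123.7 near rim rows 338.6 338.8 w@150,250 [82, 85, 88]
2 4 far top 119.9 near rim rows 333.8 334.7 w@150,250 [82, 85, 88]
4 0 far top 126.1 near rim rows 341.1 345.5 w@150,250 [84, 86, 88]
4 2 far top 122.2 near rim rows 337.2 340.6 w@150,250 [84, 86, 88]
4 4 far top 118.2 near rim rows 333.2 335.6 w@150,250 [84, 86, 88]
```

```bash
echo "CT=CT+3.1*AT" >> h.py; python3 go.py 490.3 247.3 68;python3 go.py 490.3 247.3 60; python3 go.py 490.3 247.3 50
```

```text
([-9.4, 6.1, -1.5], [-0.0, -0.0, -0.0]) now bottom [489.4 248.6  79.2]
([-16.3, 10.1, -1.5], [-0.0, -0.0, -0.0]) now bottom [489.4 248.6  79.2]
([-25.0, 15.1, -1.5], [-0.0, -0.0, -0.0]) now bottom [489.4 248.6  79.2]
```

send_rows:
  targets:
    - [[-3,3,-1.5],[0,0,0],0]
    - [[-6,4.5,-1.5],[0,0,0],0]
    - [[-9.4,6.1,-1.5],[0,0,0],0]
    - [[-13,8.1,-1.5],[0,0,0],0]
    - [[-16.3,10.1,-1.5],[0,0,0],0]
    - [[-16.3,10.1,-1.5],[0,0,0],0]
  squeeze: 60

```text
t: 12.23
tcp_pos: [490.0, 247.9, 142.8]
tcp_rot: [0.652, -0.557, -0.435, -0.276]
contact_force: [4.5, 1.9, 21.7]
width: 33.1
```

```bash
python3 rec.py; python3 go.py 490.3 247.3 60
python3 - <<'E'
from h import *
from station import viewer,get_obs
ims=[]
for c,(y0,x0) in (("scene",(240,270)),("top",(240,220))):
    d=viewer.capture(c); np.save(c+"7.npy",d,allow_pickle=True)
    ims.append(cv2.resize(d["frame"][y0:y0+80,x0:x0+60],None,fx=6.5,fy=6.5,interpolation=cv2.INTER_CUBIC))
cv2.imwrite("pics/7.png",np.hstack(ims))
E
```

```text
t 12.23 q [0.482 0.406 2.382 3.434 0.72  1.458] tcp [490.  247.9 142.8] w 33.1 F [ 4.5  1.9 21.7]
fk err [ 26.4  14.3 -13.9] 0.0
([-6.0, -2.0, -0.6], [-0.1, -0.1, 0.9]) now bottom [495.8 249.5  64.4]
```

View pics/7.png

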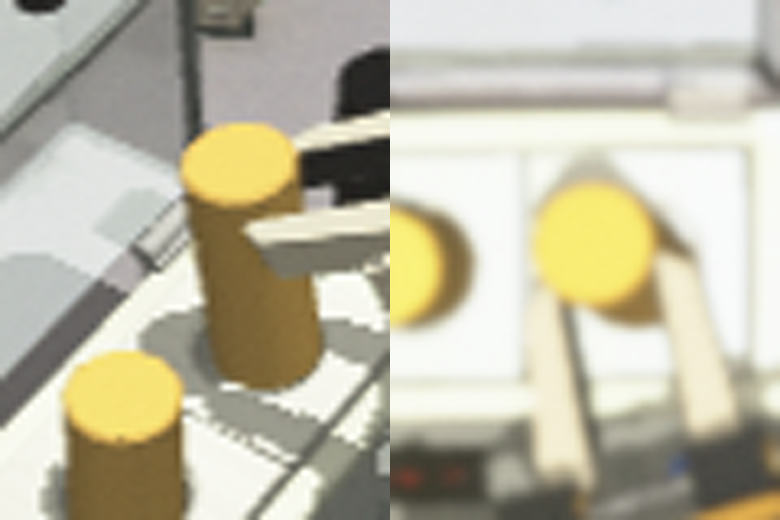

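```bash
python3 go.py 489.3 248 82
```

```text
([13.1, -13.1, 0.4], [-0.1, -0.1, 0.8]) now bottom [495.4 249.4  64.2]
```

send_rows:
  targets:
    - [[6,-3,0],[0,0,0],0]
    - [[13,-7,0],[0,0,0],0]
    - [[22,-12.5,0],[0,0,0],0]
    - [[22,-12.5,0],[0,0,0],0]
    - [[22,-12.5,0],[0,0,0],0]

```text
t: 12.75
tcp_pos: [485.6, 246.0, 162.7]
tcp_rot: [0.654, -0.561, -0.43, -0.27]
contact_force: [-0.1, -0.5, -0.8]
width: 32.9
```

```bash
python3 rec.py; python3 go.py 490.3 247.3 85
cat > look.py <<'E'
import sys
from h import *
from station import viewer,get_obs
n=sys.argv[1]; o=get_obs(); m=q2R(o["tcp_rot"]).as_matrix(); G=np.array([2.4,4.1,0])
D={c:viewer.capture(c) for c in("scene","top","wrist")}
np.save(f"all{n}.npy",dict(D=D,o=o),allow_pickle=True)
d=D["wrist"]; m1=cv2.inRange(cv2.cvtColor(d["frame"],cv2.COLOR_BGR2HSV),(12,90,40),(32,255,255))>0
print("far row",np.nonzero(m1[90:270,320])[0].min()+90,"widths",[int(m1[v,262:380].sum()) for v in(150,200,250)])
ims=[]
for c,(y0,x0) in (("scene",(240,270)),("top",(240,220))):
    ims.append(cv2.resize(D[c]["frame"][y0:y0+80,x0:x0+60],None,fx=6.5,fy=6.5,interpolation=cv2.INTER_CUBIC))
w=D["wrist"]["frame"][90:350,220:420]; 
cv2.imwrite(f"pics/L{n}.png",np.hstack(ims)); cv2.imwrite(f"pics/LW{n}.png",cv2.resize(w,None,fx=2.2,fy=2.2))
E
python3 look.py 8
```

```text
t 12.75 q [0.482 0.327 2.381 3.468 0.627 1.415] tcp [485.6 246.  162.7] w 32.9 F [-0.1 -0.5 -0.8]
fk err [ 24.2  13.2 -11.5] 0.0
([0.8, -0.3, 0.0], [-0.0, 0.0, -0.1]) now bottom [490.  247.2  84.2]
far row 125 widths [81, 83, 85]
```

View pics/L8.png

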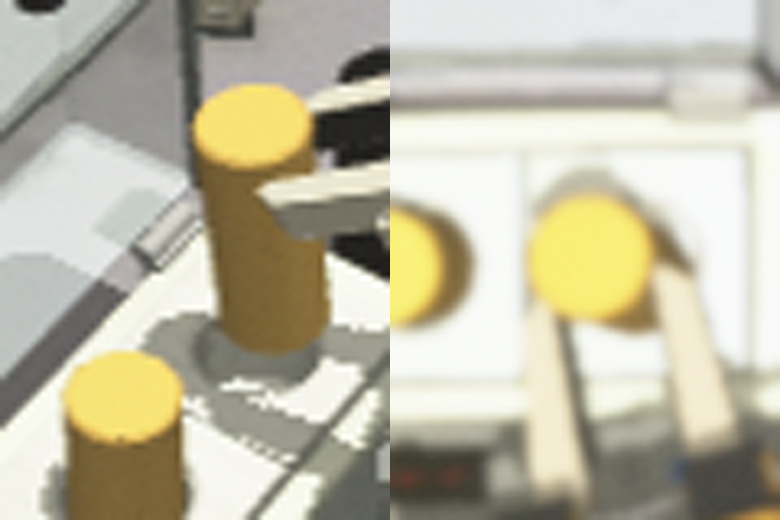

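View pics/LW8.png

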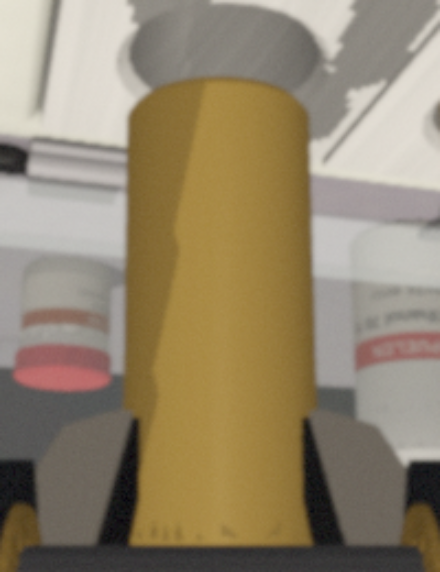

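```bash
cat > fit.py <<'E'
from h import *
def fit(o,D,obs_scene,far,w150,dv=0.7):
    G=np.array([2.4,4.1,0]); C0=np.array([-20.07,17.06,0]); Rm=q2R(o["tcp_rot"]).as_matrix()
    def pred(v):
        a,s,b=v; Ra=R.from_euler('z',a,degrees=True); Rb=R.from_rotvec(np.radians(b)*np.array([.5,.866,0]))
        c=G+(Rb*Ra).apply(C0+s*AT-G); ax=(Rb*Ra).apply(AT); cw=o["tcp_pos"]+Rm@c; aw=Rm@ax
        P=cyl(cw,aw); sc=(proj(D["scene"],P)-[270,240]+.5+[0,dv])*6.5-.5
        t,bt=sc[:60],sc[60:]; wp=proj(D["wrist"],P)[60:]
        m=sil(D["wrist"],cw,aw)
        return np.array([t[:,0].min(),t[:,0].max(),t[:,1].min(),t[:,1].max(),bt[:,0].min(),bt[:,0].max(),bt[:,1].max()]),wp[:,1].min(),m[150].sum(),cw,aw
    def f(v):
        a=pred(v); return np.r_[(a[0]-obs_scene)/6.5, (a[1]+1-far)/1.0, 0.3*v[2]]
    r=least_squares(f,[1,1,0],diff_step=1e-3); p=pred(r.x)
    print("pitch a,slip,roll",r.x.round(2),"res",r.fun.round(2),"w150",p[2]); print("cen",p[3].round(1),"down",p[4].round(3),"bottom",(p[3]+49.5*p[4]).round(1)); return r.x
if __name__=="__main__":
    z=np.load("all8.npy",allow_pickle=True).item()
    fit(z["o"],z["D"],np.array([194,313,83,168,219,329,353]),125,81)
E
python3 fit.py
```

```text
pitch a,slip,roll [ 4.32  1.62 -1.77] res [ 0.19  0.4   0.48  0.5  -0.03  0.52  1.06  0.32 -0.53] w150 83
cen [488.3 245.9 135.2] down [-0.065 -0.049 -0.996] bottom [485.1 243.4  85.9]
```

Run:
```python
from h import *
z=np.load("all8.npy",allow_pickle=True).item(); d=z["D"]["top"]
for cen,dn in (([488.3,245.9,135.2],[-.065,-.049,-.996]),([488.3,247.2,135.2],[-.072,-.02,-.997])):
    cen=np.array(cen);dn=np.array(dn)
    P=cyl(cen,dn); p=(proj(d,P)-[220,240]+.5)*6.5-.5
    for q in(p[:60],p[60:]): print(q.min(0).round(0),q.max(0).round(0))
f=d["frame"][262:302,238:278]; cv2.imwrite("pics/t8.png",cv2.resize(f,None,fx=14,fy=14,interpolation=cv2.INTER_CUBIC))
p=(proj(d,P)-[238,262]+.5)*14;print(p[60:].min(0),p[60:].max(0))
```

```text
[138. 197.] [263. 323.]
[198. 218.] [312. 333.]
[138. 196.] [263. 322.]
[190. 219.] [305. 334.]
[159.16050384 165.66021353] [405.59668625 412.70460564]
```

View pics/t8.png

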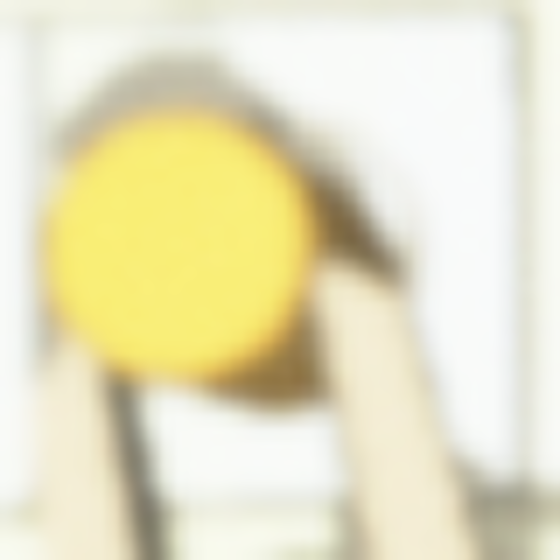

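```bash
cat >> h.py <<'E'
_G=np.array([2.4,4.1,0]); _Ra=R.from_euler('z',4.2,degrees=True); _A0=np.array([-.865,.501,0])
CT=_G+_Ra.apply(np.array([-20.07,17.06,0])+1.6*_A0-_G); AT=_Ra.apply(_A0); EL=25.8
E
sed -i 's/Rtool(15,30,1)/Rtool(15,EL,1)/' go.py; python3 go.py 489.8 247 84;  python3 go.py 489.8 247 64
```

```text
([-1.1, 0.5, -0.1], [-0.0, 0.0, -4.4]) now bottom [484.3 245.6  85.1]
([-18.4, 10.5, -0.1], [-0.0, 0.0, -4.4]) now bottom [484.3 245.6  85.1]
```

send_rows:
  targets:
    - [[-1,0.5,0],[0,0,-2.2],0]
    - [[-1,0.5,0],[0,0,-4.3],0]
    - [[-1,0.5,0],[0,0,-4.3],0]
    - [[-1,0.5,0],[0,0,-4.3],0]

```text
t: 13.23
tcp_pos: [485.2, 245.9, 160.3]
tcp_rot: [0.643, -0.546, -0.45, -0.293]
contact_force: [-0.8, -0.2, -0.7]
width: 33.0
```

```bash
python3 rec.py; python3 go.py 489.8 247 74; python3 go.py 489.8 247 62; python3 look.py 9
```

```text
t 13.23 q [0.49  0.384 2.408 3.434 0.778 1.46 ] tcp [485.2 245.9 160.3] w 33.0 F [-0.8 -0.2 -0.7]
fk err [ 26.4  14.6 -14.1] 0.0
([-8.7, 4.3, -0.1], [-0.0, 0.0, -0.2]) now bottom [489.5 247.   83.7]
([-19.5, 9.5, -0.1], [-0.0, 0.0, -0.2]) now bottom [489.5 247.   83.7]
far row 125 widths [81, 83, 86]
```

View pics/L9.png

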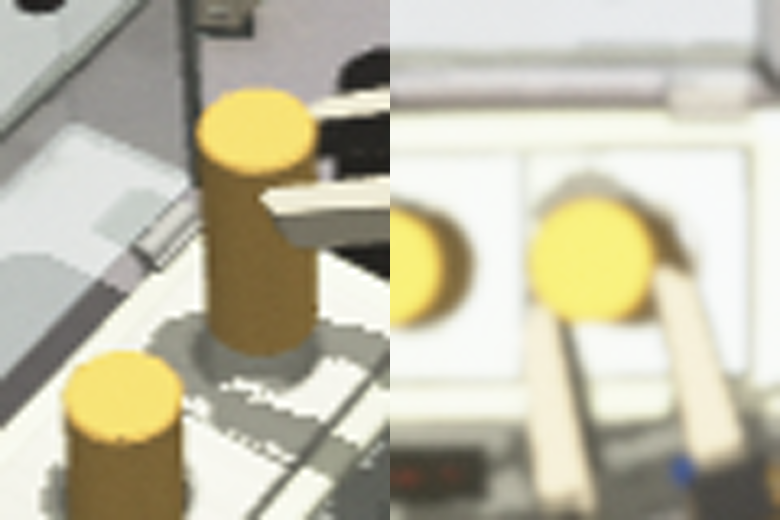

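send_rows:
  targets:
    - [[-4,2,0.4],[0,0,0],0]
    - [[-8.7,4.3,0.4],[0,0,0],0]
    - [[-12,6,0.4],[0,0,0],0]
    - [[-16,8,0.4],[0,0,0],0]
    - [[-19.5,9.5,0.4],[0,0,0],0]
    - [[-19.5,9.5,0.4],[0,0,0],0]

```text
t: 13.88
tcp_pos: [485.3, 246.3, 138.8]
tcp_rot: [0.643, -0.545, -0.45, -0.293]
contact_force: [-0.2, 0.8, -1.3]
width: 32.4
```

```bash
python3 rec.py; python3 go.py 489.8 247.4 62; python3 go.py 489.8 247.4 45
```

```text
t 13.88 q [0.491 0.458 2.41  3.415 0.853 1.489] tcp [485.3 246.3 138.8] w 32.4 F [-0.2  0.8 -1.3]
fk err [ 28.3  15.7 -16.6] 0.0
([-0.1, -0.0, -0.1], [-0.0, 0.0, -0.1]) now bottom [489.8 247.5  62.1]
([-15.4, 7.4, -0.1], [-0.0, 0.0, -0.1]) now bottom [489.8 247.5  62.1]
```

send_rows:
  targets:
    - [[-3,1.5,0],[0,0,0],0]
    - [[-6,3,0],[0,0,0],0]
    - [[-9,4.5,0],[0,0,0],0]
    - [[-12,6,0],[0,0,0],0]
    - [[-15.4,7.4,0],[0,0,0],0]
    - [[-15.4,7.4,0],[0,0,0],0]

```text
t: 14.38
tcp_pos: [485.3, 246.3, 122.0]
tcp_rot: [0.643, -0.545, -0.451, -0.294]
contact_force: [0.4, -0.6, -1.3]
width: 32.6
```

```bash
python3 rec.py; python3 go.py 489.8 247.4 45; python3 go.py 489.8 247.4 29
```

```text
t 14.38 q [0.491 0.515 2.41  3.403 0.909 1.509] tcp [485.3 246.3 122. ] w 32.6 F [ 0.4 -0.6 -1.3]
fk err [ 29.6  16.4 -18.6] 0.0
([-0.3, 0.1, -0.1], [-0.0, 0.0, -0.1]) now bottom [489.8 247.5  45.3]
([-14.7, 7.0, -0.1], [-0.0, 0.0, -0.1]) now bottom [489.8 247.5  45.3]
```

Going in cleanly. Continue to just above the floor, then feel for it.

send_rows:
  targets:
    - [[-3,1.5,0],[0,0,0],0]
    - [[-6,3,0],[0,0,0],0]
    - [[-9,4.4,0],[0,0,0],0]
    - [[-12,5.8,0],[0,0,0],0]
    - [[-14.7,7,0],[0,0,0],0]
    - [[-14.7,7,0],[0,0,0],0]

```text
t: 14.88
tcp_pos: [485.2, 246.3, 105.8]
tcp_rot: [0.643, -0.545, -0.451, -0.294]
contact_force: [0.2, 0.0, -1.4]
width: 32.7
```

send_rows:
  targets:
    - [[-1.2,0.6,0],[0,0,0],0]
    - [[-2.2,1.1,0],[0,0,0],0]
    - [[-2.2,1.1,0],[0,0,0],0]

```text
t: 15.13
tcp_pos: [485.4, 246.4, 103.9]
tcp_rot: [0.643, -0.545, -0.451, -0.294]
contact_force: [-0.8, 0.4, -0.5]
width: 32.7
```

```bash
python3 rec.py; python3 go.py 489.8 247.4 25
```

```text
t 15.13 q [0.491 0.578 2.407 3.392 0.967 1.528] tcp [485.4 246.4 103.9] w 32.7 F [-0.8  0.4 -0.5]
fk err [ 30.9  17.1 -20.7] 0.0
([-2.1, 0.8, -0.2], [-0.0, 0.0, -0.0]) now bottom [490.  247.7  27.3]
```

send_rows:
  targets:
    - [[-0.9,0.4,0],[0,0,0],0]
    - [[-1.8,0.9,0],[0,0,0],0]
    - [[-1.8,0.9,0],[0,0,0],0]

```text
t: 15.38
tcp_pos: [485.4, 246.4, 101.9]
tcp_rot: [0.643, -0.545, -0.451, -0.294]
contact_force: [0.1, 0.4, -1.1]
width: 32.7
```

```bash
python3 rec.py
```

```text
t 15.38 q [0.491 0.584 2.406 3.39  0.974 1.53 ] tcp [485.4 246.4 101.9] w 32.7 F [ 0.1  0.4 -1.1]
fk err [ 31.   17.2 -21. ] 0.0
```

send_rows:
  targets:
    - [[-0.9,0.4,0],[0,0,0],0]
    - [[-1.8,0.9,0],[0,0,0],0]
    - [[-1.8,0.9,0],[0,0,0],0]

```text
t: 15.63
tcp_pos: [486.0, 246.6, 101.1]
tcp_rot: [0.643, -0.544, -0.452, -0.295]
contact_force: [-2.1, -2.4, 7.6]
width: 32.4
```

send_rows:
  targets:
    - [[-0.9,0.4,0],[0,0,0],0]
    - [[-0.9,0.4,0],[0,0,0],0]

```text
t: 15.8
tcp_pos: [486.5, 246.8, 101.2]
tcp_rot: [0.642, -0.543, -0.452, -0.296]
contact_force: [-5.4, -2.9, 12.2]
width: 32.6
```

```bash
python3 look.py 10
```

```text
far row 213 widths [0, 0, 85]
```

View pics/L10.png

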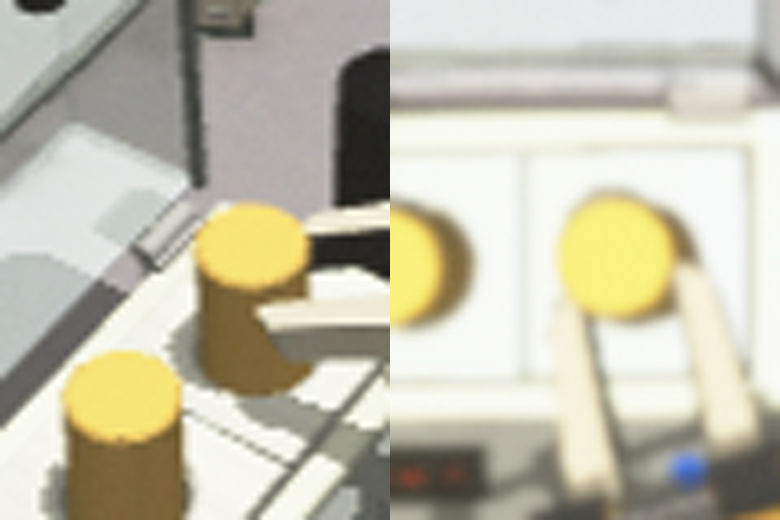

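send_rows:
  targets:
    - [[1.3,-0.6,0],[0,0,0],0]
    - [[1.3,-0.6,0],[0,0,0],0]
    - [[1.3,-0.6,0],[0,0,0],0.72]
    - [[1.3,-0.6,0],[0,0,0],0.72]
    - [[1.3,-0.6,0],[0,0,0],0.72]
    - [[1.3,-0.6,0],[0,0,0],0.72]
    - [[1.3,-0.6,0],[0,0,0],0.72]
    - [[1.3,-0.6,0],[0,0,0],0.72]

```text
t: 16.62
tcp_pos: [485.4, 246.4, 100.3]
tcp_rot: [0.643, -0.545, -0.451, -0.294]
contact_force: [-0.8, 0.1, 0.5]
width: 65.2
```

```bash
python3 rec.py; python3 look.py 11
```

```text
t 16.62 q [0.491 0.59  2.406 3.39  0.978 1.531] tcp [485.4 246.4 100.3] w 65.2 F [-0.8  0.1  0.5]
fk err [ 31.1  17.2 -21.1] 0.0
far row 215 widths [0, 0, 86]
```

View pics/L11.png

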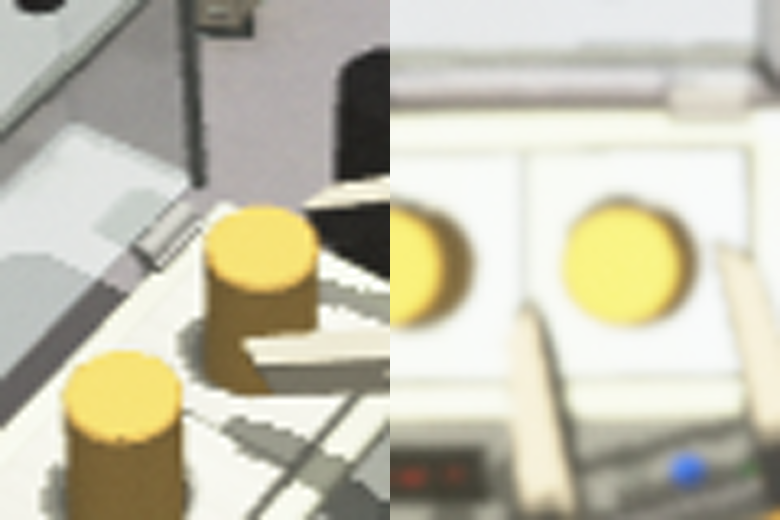

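send_rows:
  targets:
    - [[0,-20,0],[0,0,0],0.72]
    - [[0,-50,0],[0,0,0],0.72]
    - [[0,-85,0],[0,0,0],0.72]
    - [[0,-120,0],[0,0,0],0.72]
    - [[10,-140,0],[0,0,0],0.5]

```text
t: 17.18
tcp_pos: [368.5, 216.5, 171.2]
tcp_rot: [0.643, -0.545, -0.45, -0.294]
contact_force: [0.2, 0.0, 0.1]
width: 63.6
```

```bash
python3 rec.py
python3 - <<'E'
from h import *
import json
L=[json.loads(l) for l in open("log.jsonl")]+[[[-1.31462,.351215,1.652425,0,1.139068,-.084562],[183.85,-518.2,210.9]]]
def fk2(q,p):
    d,h,a,b,c,x0,e,fx,cx,cy=p
    Rz=lambda t:R.from_euler('z',t); Ry=lambda t:R.from_euler('y',t)
    A=Rz(q[0]); U=A*Ry(q[1]); V=A*Ry(q[1]+q[2]); F=V*Rz(q[3])*Ry(q[4])*Rz(q[5])
    return A.apply([x0,d,h])+U.apply([e,0,a])+V.apply([fx,0,b])+F.apply([cx,cy,c])
f=lambda p:np.r_[np.concatenate([fk2(q,p)-np.array(t) for q,t in L]),(np.array(p)-[47,230,450,430,260,0,0,0,0,0])*.001]
s=least_squares(f,PAR+[0,0,0,0,0]); print(s.x.round(1)); print(s.fun[:-10].reshape(-1,3).round(1)[::3]); np.save("p10.npy",s.x)
E
python3 look.py 12
```

```text
t 17.18 q [0.65  0.253 2.648 3.591 0.899 1.456] tcp [368.5 216.5 171.2] w 63.6 F [0.2 0.  0.1]
fk err [ 26.3  20.9 -17.9] 0.0
[ 46.5 258.7 487.3 437.9 285.1  -0.   -0.   40.7  -0.    0. ]
[[ 0. -0.  0.]
 [ 0. -0.  0.]
 [ 0. -0.  0.]
 [ 0.  0.  0.]
 [-0.  0.  0.]
 [-0.  0. -0.]
 [-0.  0. -0.]
 [-0. -0. -0.]]
far row 163 widths [0, 51, 0]
```

View pics/L12.png

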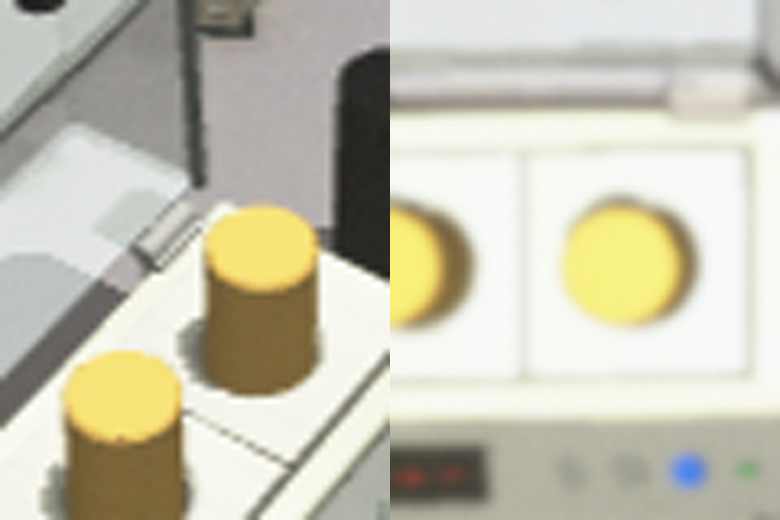

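```bash
cat >> h.py <<'E'
def fk(q,p=None):
    d,h,a,b,c,fx=46.5,258.7,487.3,437.9,285.1,40.7
    Rz=lambda t:R.from_euler('z',t); Ry=lambda t:R.from_euler('y',t)
    A=Rz(q[0]); U=A*Ry(q[1]); V=A*Ry(q[1]+q[2]); F=V*Rz(q[3])*Ry(q[4])*Rz(q[5])
    return A.apply([0,d,h])+U.apply([0,0,a])+V.apply([fx,0,b])+F.apply([0,0,c]),F.as_matrix()@C
E
python3 - <<'E'
from h import *
from station import get_obs
o=get_obs(); print((fk(o["q"])[0]-o["tcp_pos"]).round(2))
bar=np.array([592,289,218.])
for az in (0,10,25,45):
  for el in (55,65,75):
    for sg in (1,-1):
      M=Rtool(az,el,sg); d=M[:,1]; n=np.array([np.sin(np.radians(el)),0,np.cos(np.radians(el))])
      P=bar+13.5*n-5*d+[12,0,0]
      B=[]
      for q4 in (-.5,.5,1.5,3):
        for q6 in(-1.5,0,1.5):
          q,c=ik(P,M,[.4,.6,1.5,q4,.6,q6]); B.append((round(c,4),tuple(q.round(2))))
      B=sorted(set(B))[:2]
      print(az,el,sg,B)
E
```

```text
[ 0.06  0.02 -0.12]
0 55 1 [(np.float64(0.0), (np.float64(0.49), np.float64(0.36), np.float64(1.73), np.float64(-0.52), np.float64(0.56), np.float64(-0.71))), (np.float64(0.4207), (np.float64(0.48), np.float64(0.34), np.float64(1.95), np.float64(4.71), np.float64(0.27), np.float64(0.33)))]
0 55 -1 [(np.float64(0.0), (np.float64(0.49), np.float64(0.36), np.float64(1.73), np.float64(-0.52), np.float64(0.56), np.float64(2.43))), (np.float64(0.3995), (np.float64(0.51), np.float64(0.34), np.float64(1.93), np.float64(-1.45), np.float64(0.33), np.float64(-2.87)))]
0 65 1 [(np.float64(0.0), (np.float64(0.45), np.float64(0.4), np.float64(1.6), np.float64(-0.27), np.float64(0.76), np.float64(-0.96))), (np.float64(0.6409), (np.float64(0.45), np.float64(0.34), np.float64(1.95), np.float64(4.71), np.float64(0.19), np.float64(0.33)))]
0 65 -1 [(np.float64(0.0), (np.float64(0.45), np.float64(0.4), np.float64(1.6), np.float64(-0.27), np.float64(0.76), np.float64(2.18))), (np.float64(0.6238), (np.float64(0.49), np.float64(0.35), np.float64(1.93), np.float64(-1.43), np.float64(0.27), np.float64(-2.87)
[... 4728 characters left out ...]
64(0.77), np.float64(0.89))), (np.float64(0.7134), (np.float64(0.4), np.float64(0.33), np.float64(1.96), np.float64(4.71), np.float64(0.07), np.float64(2.82)))]
45 75 1 [(np.float64(0.0), (np.float64(0.32), np.float64(0.46), np.float64(1.48), np.float64(0.14), np.float64(0.98), np.float64(-2.1))), (np.float64(0.8317), (np.float64(0.24), np.float64(0.34), np.float64(1.94), np.float64(1.34), np.float64(0.31), np.float64(2.87)))]
45 75 -1 [(np.float64(0.0), (np.float64(0.32), np.float64(0.46), np.float64(1.48), np.float64(0.14), np.float64(0.98), np.float64(1.04))), (np.float64(0.8871), (np.float64(0.4), np.float64(0.33), np.float64(1.96), np.float64(4.71), np.float64(0.07), np.float64(2.78)))]
```

```bash
cat > path3.py <<'E'
from h import *
from station import get_obs
import sys,json
o=get_obs(); q0=o["q"]
bar=np.array([592,289,218.]); AZ,ELH=20,65
MH=Rtool(AZ,ELH,-1); dH=MH[:,1]; nH=np.array([np.sin(np.radians(ELH)),0,np.cos(np.radians(ELH))])
def hook(b,clear=0,back=5): return b+(13.5+clear)*nH-back*dH
qE,c=ik(hook(bar,12,75),MH,[.36,.38,1.64,.05,.69,1.46])
W=[q0,np.array([.5,-.15,2.45,3.4,.8,1.46]),np.array([.25,-.15,2.25,1.7,.85,1.46]),np.array([.33,0.05,1.9,.1,.9,1.46]),qE]
if len(sys.argv)<2:
  np.save("W3.npy",np.array(W)); print(qE.round(2),c,hook(bar,12,75))
  for i in range(4):
    n=5; prev=None
    for k in range(n+1):
        q=W[i]+(W[i+1]-W[i])*k/n; p,m=fk(q); d=m[:,1]
        a="" if prev is None else np.degrees(np.linalg.norm(R.from_matrix(prev[1].T@m).as_rotvec())).round(0)
        l="" if prev is None else np.linalg.norm(prev[0]-p).round(0)
        prev=(p,m); print(i,k,p.round(0),"back",(p-110*d).round(0),"az,el",np.degrees([np.arctan2(d[1],d[0]),-np.arcsin(d[2])]).round(0),"step",a,l)
else:
  W=np.load("W3.npy"); s,n,a,b=map(int,sys.argv[1:5]); out=[]
  for k in range(a,b+1):
    p,m=fk(W[s]+(W[s+1]-W[s])*k/n); t,w=delta(o,p,m); out.append([[round(x) for x in t],[round(x) for x in w],0])
  print(json.dumps(out))
E
python3 path3.py; python3 path3.py 0 8 1 8
```

```text
[ 0.38  0.25  1.63 -0.02  0.82  1.61] 8.041602187596586e-16 [585.32600392 278.15920312 296.7498497 ]
0 0 [369. 217. 173.] back [274. 191. 220.] az,el [15. 26.] step  
0 1 [393. 230. 217.] back [294. 201. 255.] az,el [16. 20.] step 6.0 52.0
0 2 [414. 238. 266.] back [312. 206. 294.] az,el [17. 14.] step 6.0 54.0
0 3 [430. 242. 319.] back [326. 209. 336.] az,el [18.  9.] step 6.0 56.0
0 4 [441. 242. 375.] back [337. 208. 381.] az,el [18.  3.] step 6.0 57.0
0 5 [447. 238. 434.] back [343. 204. 428.] az,el [18. -3.] step 6.0 59.0
1 0 [447. 238. 434.] back [343. 204. 428.] az,el [18. -3.] step  
1 1 [442. 284. 464.] back [347. 231. 451.] az,el [29. -7.] step 18.0 56.0
1 2 [429. 324. 477.] back [346. 254. 464.] az,el [40. -7.] step 18.0 44.0
1 3 [411. 354. 471.] back [342. 269. 466.] az,el [51. -3.] step 18.0 35.0
1 4 [395. 369. 449.] back [338. 275. 457.] az,el [59.  4.] step 18.0 32.0
1 5 [383. 365. 413.] back [337. 269. 441.] az,el [65. 14.] step 18.0 38.0
2 0 [383. 365. 413.] back [337. 269. 441.] az,el [65. 14.] step  
2 1 [371. 369. 373.] back [339. 276. 421.] az,el [71. 26.] step 19
[... 285 characters left out ...]
3.] step 19.0 64.0
3 0 [449. 227. 273.] back [422. 208. 378.] az,el [34. 73.] step  
3 1 [477. 236. 279.] back [447. 218. 383.] az,el [30. 71.] step 2.0 30.0
3 2 [505. 245. 284.] back [471. 228. 387.] az,el [27. 70.] step 2.0 30.0
3 3 [532. 256. 289.] back [495. 239. 391.] az,el [24. 68.] step 2.0 30.0
3 4 [559. 267. 293.] back [519. 251. 394.] az,el [22. 67.] step 2.0 29.0
3 5 [585. 278. 297.] back [542. 262. 396.] az,el [20. 65.] step 2.0 29.0
[[[32, 4, 4], [1, 1, -3], 0], [[65, 5, 7], [2, 2, -7], 0], [[98, 4, 8], [2, 3, -10], 0], [[132, 0, 9], [3, 3, -14], 0], [[167, -6, 8], [3, 4, -18], 0], [[202, -15, 6], [4, 4, -21], 0], [[236, -26, 4], [4, 4, -25], 0], [[270, -40, 0], [4, 4, -28], 0]]
```

send_rows:
  targets:
    - [[32,4,4],[1,1,-3],0]
    - [[65,5,7],[2,2,-7],0]
    - [[98,4,8],[2,3,-10],0]
    - [[132,0,9],[3,3,-14],0]
    - [[167,-6,8],[3,4,-18],0]
    - [[202,-15,6],[4,4,-21],0]
    - [[236,-26,4],[4,4,-25],0]
    - [[270,-40,0],[4,4,-28],0]
  squeeze: 20

```text
t: 18.0
tcp_pos: [449.3, 237.4, 430.8]
tcp_rot: [0.586, -0.388, -0.556, -0.444]
contact_force: [0.2, 0.9, -0.6]
width: 2.0
```

```bash
python3 rec.py; python3 path3.py 1 14 1 10
```

```text
t 18.0 q [ 0.499 -0.149  2.445  3.41   0.784  1.452] tcp [449.3 237.4 430.8] w 2.0 F [ 0.2  0.9 -0.6]
fk err [ 0.1  0.  -0.1] 0.0
[[[14, 4, 18], [4, -5, -2], 0], [[24, 7, 36], [8, -10, -4], 0], [[31, 9, 52], [12, -15, -5], 0], [[36, 10, 69], [16, -20, -7], 0], [[38, 10, 84], [19, -25, -8], 0], [[39, 8, 98], [23, -30, -9], 0], [[37, 6, 111], [27, -35, -10], 0], [[33, 3, 122], [30, -41, -11], 0], [[27, -1, 131], [34, -46, -12], 0], [[18, -5, 138], [38, -51, -12], 0]]
```

send_rows:
  targets:
    - [[14,4,18],[4,-5,-2],0]
    - [[24,7,36],[8,-10,-4],0]
    - [[31,9,52],[12,-15,-5],0]
    - [[36,10,69],[16,-20,-7],0]
    - [[38,10,84],[19,-25,-8],0]
    - [[39,8,98],[23,-30,-9],0]
    - [[37,6,111],[27,-35,-10],0]
    - [[33,3,122],[30,-41,-11],0]
    - [[27,-1,131],[34,-46,-12],0]
    - [[18,-5,138],[38,-51,-12],0]

```text
t: 18.83
tcp_pos: [401.0, 365.6, 457.4]
tcp_rot: [-0.339, 0.274, 0.895, 0.091]
contact_force: [-0.7, 1.1, -0.4]
width: 0.7
```

```bash
python3 rec.py; python3 path3.py 1 14 11 14; python3 path3.py 2 14 1 6
```

```text
t 18.83 q [ 0.314 -0.144  2.305  2.162  0.846  1.478] tcp [401.  365.6 457.4] w 0.7 F [-0.7  1.1 -0.4]
fk err [ 0.1  0.1 -0.1] 0.0
[[[0, 0, 9], [3, -5, 0], 0], [[-4, -2, 21], [7, -10, 0], 0], [[-10, -5, 32], [11, -16, 0], 0], [[-18, -10, 43], [16, -20, 0], 0]]
[[[-22, -9, 58], [20, -25, -1], 0], [[-29, -10, 72], [25, -30, -2], 0], [[-38, -12, 84], [30, -35, -2], 0], [[-48, -16, 95], [34, -40, -3], 0], [[-60, -21, 103], [39, -44, -4], 0], [[-74, -27, 110], [44, -49, -4], 0]]
```

send_rows:
  targets:
    - [[0,0,9],[3,-5,0],0]
    - [[-4,-2,21],[7,-10,0],0]
    - [[-10,-5,32],[11,-16,0],0]
    - [[-18,-10,43],[16,-20,0],0]
    - [[-22,-9,58],[20,-25,-1],0]
    - [[-29,-10,72],[25,-30,-2],0]
    - [[-38,-12,84],[30,-35,-2],0]
    - [[-48,-16,95],[34,-40,-3],0]
    - [[-60,-21,103],[39,-44,-4],0]
    - [[-74,-27,110],[44,-49,-4],0]

```text
t: 19.67
tcp_pos: [371.0, 349.2, 326.0]
tcp_rot: [-0.02, 0.114, 0.93, -0.349]
contact_force: [-0.1, 0.2, 0.1]
width: 0.6
```

```bash
python3 rec.py; python3 path3.py 2 14 7 14
```

```text
t 19.67 q [ 0.286 -0.065  2.101  1.009  0.867  1.47 ] tcp [371.  349.2 326. ] w 0.6 F [-0.1  0.2  0.1]
fk err [ 0.1  0.1 -0.1] 0.0
[[[-5, 1, 15], [4, -5, -1], 0], [[-13, 0, 31], [9, -10, -1], 0], [[-22, -2, 47], [14, -15, -2], 0], [[-34, -6, 62], [19, -19, -2], 0], [[-48, -12, 76], [23, -24, -2], 0], [[-64, -20, 89], [28, -29, -2], 0], [[-82, -29, 100], [33, -33, -3], 0], [[-102, -40, 110], [38, -38, -3], 0]]
```

send_rows:
  targets:
    - [[-5,1,15],[4,-5,-1],0]
    - [[-13,0,31],[9,-10,-1],0]
    - [[-22,-2,47],[14,-15,-2],0]
    - [[-34,-6,62],[19,-19,-2],0]
    - [[-48,-12,76],[23,-24,-2],0]
    - [[-64,-20,89],[28,-29,-2],0]
    - [[-82,-29,100],[33,-33,-3],0]
    - [[-102,-40,110],[38,-38,-3],0]

```text
t: 20.33
tcp_pos: [449.9, 225.4, 273.8]
tcp_rot: [0.234, -0.039, 0.727, -0.645]
contact_force: [0.7, -0.1, -0.9]
width: 0.4
```

```bash
python3 rec.py; python3 path3.py 3 5 1 5
python3 - <<'E'
from h import *
from station import viewer,finder
P=[]
for c in ("scene","top"):
    d=viewer.capture(c); r=finder.tip_of(c,"hood_handle"); print(c,[(np.round(a["point"],1),round(a["p"],2)) for a in r[:2]])
    f=d["frame"]; f=f[180:360,200:380] if c=="scene" else f[190:350,160:340]; cv2.imwrite(f"pics/h_{c}.png",cv2.resize(f,None,fx=3,fy=3,interpolation=cv2.INTER_CUBIC))
E
```

```text
t 20.33 q [0.328 0.052 1.897 0.099 0.905 1.457] tcp [449.9 225.4 273.8] w 0.4 F [ 0.7 -0.1 -0.9]
fk err [ 0.1  0.  -0.1] 0.0
[[[-30, 3, 1], [1, 0, 2], 0], [[-59, 7, 2], [2, 1, 3], 0], [[-88, 11, 3], [3, 1, 5], 0], [[-117, 15, 3], [4, 1, 6], 0], [[-146, 20, 3], [4, 2, 8], 0]]
scene [(array([596.4, 291.2, 216.4]), 0.91)]
top [(array([594.6, 288.2, 216.3]), 0.9)]
```

View pics/h_scene.png

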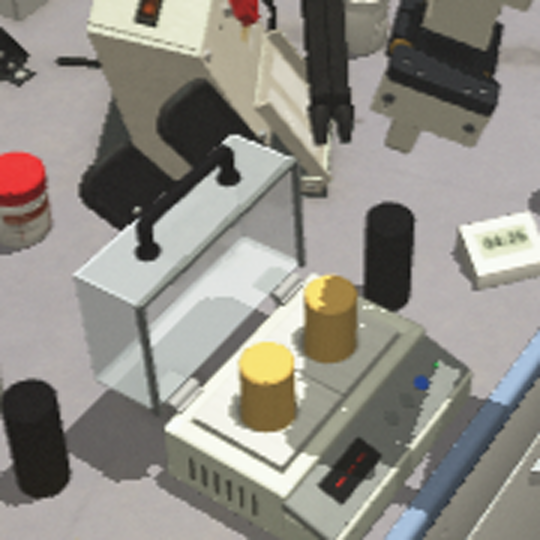

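View pics/h_top.png

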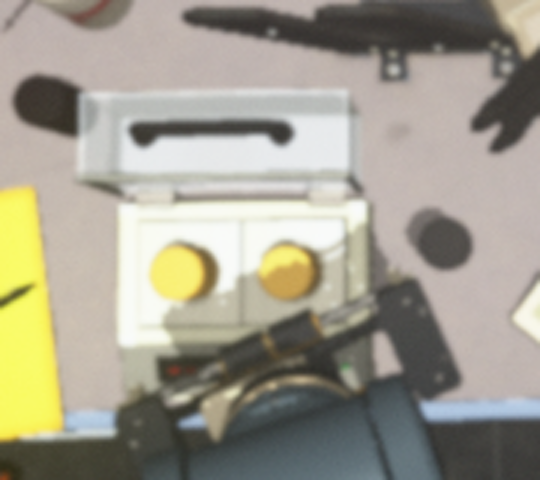

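```bash
cat > hk.py <<'E'
from h import *
from station import get_obs
bar=np.array([594,289,217.5]); AZ,ELH=20,65
MH=Rtool(AZ,ELH,-1); dH=MH[:,1]; nH=np.array([np.sin(np.radians(ELH)),0,np.cos(np.radians(ELH))])
def hook(b,clear=0,back=5): return b+(13.5+clear)*nH-back*dH
hinge=np.array([551.8,289,71.]); r=np.hypot(149,34); ph=np.arctan2(34,149)
def barp(t): return hinge+r*np.array([-np.cos(t+ph),0,np.sin(t+ph)])
E
python3 - <<'E'
from hk import *
o=get_obs(); print(barp(1.6),barp(1.5),barp(.8))
for c,b in((15,75),(15,40),(15,5)): print(delta(o,hook(bar,c,b),MH), hook(bar,c,b).round(0))
E
```

```text
[590.13623133 289.         218.94368309] [575.1749865  289.         222.03181786] [472.3808074  289.         201.57408566]
([-150.7, 21.3, 6.6], [4.7, 1.2, 8.1]) [590. 278. 298.]
([-155.5, 55.8, 9.4], [4.7, 1.2, 8.1]) [604. 283. 266.]
([-160.4, 90.4, 12.3], [4.7, 1.2, 8.1]) [618. 288. 234.]
```

send_rows:
  targets:
    - [[-38,5,2],[1,0,2],0]
    - [[-76,10,3],[3,1,4],0]
    - [[-114,15,5],[4,1,6],0]
    - [[-151,21,7],[4.7,1.2,8],0]
    - [[-156,56,9.5],[4.7,1.2,8],0]
    - [[-160,80,12],[4.7,1.2,8],0]
    - [[-160,90,12],[4.7,1.2,8],0]
    - [[-160,90,12],[4.7,1.2,8],0]

```text
t: 21.2
tcp_pos: [616.7, 288.3, 233.2]
tcp_rot: [0.27, 0.029, 0.706, -0.654]
contact_force: [0.6, 0.2, 0.2]
width: 0.5
```

```bash
python3 rec.py
python3 - <<'E'
from hk import *
from station import viewer
o=get_obs()
for c in ("scene","top"):
    d=viewer.capture(c)
    f=d["frame"].copy()
    u=proj(d,o["tcp_pos"]+19*q2R(o["tcp_rot"]).as_matrix()[:,1])[0]; print(c,u)
    f=f[180:360,200:380] if c=="scene" else f[170:330,160:340]; cv2.imwrite(f"pics/h2_{c}.png",cv2.resize(f,None,fx=3.3,fy=3.3,interpolation=cv2.INTER_CUBIC))
for t in (1.6,1.5,1.4,1.3,1.2,1.1,1.0,.9,.8,.75): print(t,delta(o,hook(barp(t)),MH))
E
```

```text
t 21.2 q [ 0.374  0.376  1.626 -0.018  0.706  1.606] tcp [616.7 288.3 233.2] w 0.5 F [0.6 0.2 0.2]
fk err [ 0.1  0.  -0.1] 0.0
scene [250.37636983 237.06639678]
top [227.24997152 218.11006359]
1.6 ([15.6, -2.8, -5.6], [-0.1, 0.1, 0.2])
1.5 ([27.0, -11.5, -10.7], [-0.1, 0.1, 0.2])
1.4 ([39.3, -18.9, -15.9], [-0.1, 0.1, 0.2])
1.3 ([52.3, -25.0, -21.2], [-0.1, 0.1, 0.2])
1.2 ([65.9, -29.7, -26.4], [-0.1, 0.1, 0.2])
1.1 ([79.9, -32.9, -31.5], [-0.1, 0.1, 0.2])
1.0 ([94.2, -34.6, -36.5], [-0.1, 0.1, 0.2])
0.9 ([108.7, -34.9, -41.4], [-0.1, 0.1, 0.2])
0.8 ([123.2, -33.6, -46.0], [-0.1, 0.1, 0.2])
0.75 ([130.4, -32.4, -48.2], [-0.1, 0.1, 0.2])
```

View pics/h2_scene.png

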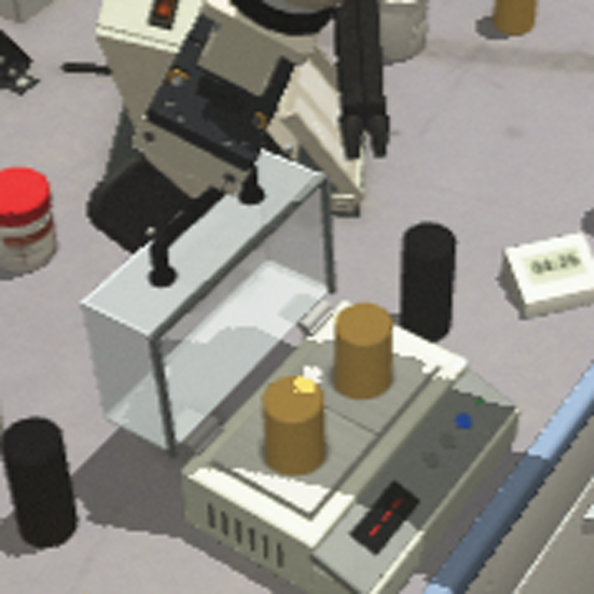

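View pics/h2_top.png

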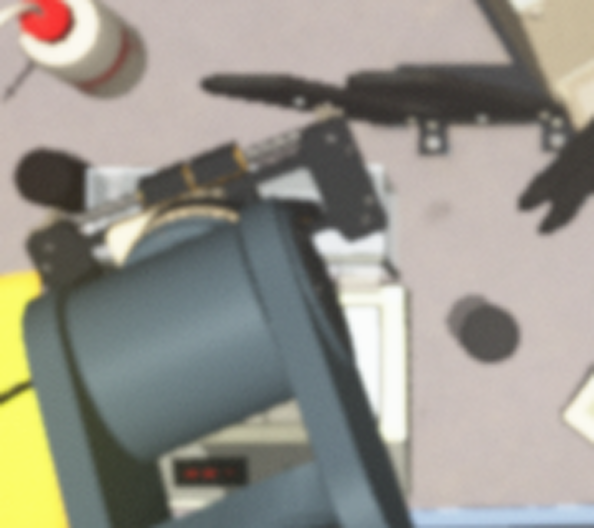

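send_rows:
  targets:
    - [[8,2,-3],[0,0,0],0]
    - [[15,1,-5.6],[0,0,0],0]
    - [[21,-3,-8],[0,0,0],0]
    - [[27,-7.5,-10.7],[0,0,0],0]
    - [[33,-11,-13],[0,0,0],0]
    - [[39,-15,-16],[0,0,0],0]

```text
t: 21.8
tcp_pos: [572.6, 289.3, 234.5]
tcp_rot: [0.273, 0.031, 0.705, -0.654]
contact_force: [-0.3, -0.0, 0.4]
width: 0.4
```

```bash
python3 rec.py
python3 - <<'E'
from hk import *
from station import viewer,finder
o=get_obs()
d=viewer.capture("scene"); print([(np.round(a["point"],1),round(a["p"],2)) for a in finder.tip_of("scene","hood_handle")[:2]])
cv2.imwrite("pics/h3.png",cv2.resize(d["frame"][180:360,200:380],None,fx=3.3,fy=3.3,interpolation=cv2.INTER_CUBIC))
for t in (1.4,1.3,1.2,1.1,1.0,.9,.8,.75): print(t,delta(o,hook(barp(t),0,1),MH))
E
```

```text
t 21.8 q [ 0.408  0.303  1.73  -0.044  0.67   1.654] tcp [572.6 289.3 234.5] w 0.4 F [-0.3 -0.   0.4]
fk err [ 0.1  0.  -0.1] 0.0
[(array([593.8, 288. , 216.6]), 0.91)]
1.4 ([2.6, 3.4, 0.2], [-0.1, 0.2, -0.2])
1.3 ([15.6, -2.7, -5.1], [-0.1, 0.2, -0.2])
1.2 ([29.1, -7.5, -10.4], [-0.1, 0.2, -0.2])
1.1 ([43.1, -10.8, -15.5], [-0.1, 0.2, -0.2])
1.0 ([57.4, -12.7, -20.6], [-0.1, 0.2, -0.2])
0.9 ([71.9, -13.0, -25.5], [-0.1, 0.2, -0.2])
0.8 ([86.4, -11.8, -30.1], [-0.1, 0.2, -0.2])
0.75 ([93.6, -10.7, -32.3], [-0.1, 0.2, -0.2])
```

View pics/h3.png

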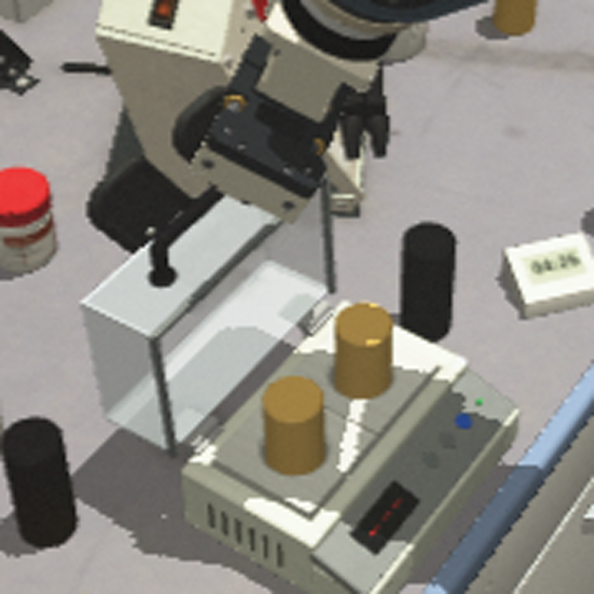

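```bash
cat >> hk.py <<'E'
def hk2(b,el,clear=0,past=16,az=20):
    M=Rtool(az,el,-1); d=M[:,1]; e=np.radians(el); n=np.array([np.sin(e),0,np.cos(e)])
    return b+(13.5+clear)*n+(past-19)*d, M
E
python3 - <<'E'
from hk import *
o=get_obs(); b=np.array([594,289,216.5])
for P in ((573,289,272),):
    print(delta(o,P,MH))
P,M=hk2(b,84,14,-40);print(P,delta(o,P,M)); q,c=ik(P,M,o["q"]);print(q.round(2),c)
P,M=hk2(b,84,14,17);print(P,P+19*M[:,1],delta(o,P,M)); q,c=ik(P,M,o["q"]);print(q.round(2),c)
E
```

```text
([-16.3, -33.9, 0.8], [-0.1, 0.3, -0.2])
[615.55409921 286.89070044 278.05132457] ([-54.3, -22.6, 17.5], [-0.2, 0.2, -19.2])
[ 0.37  0.48  1.29 -0.    1.26  1.59] 1.4030888214747568e-15
[621.15290287 288.92849832 221.36357653] [623.01917076 289.60776428 202.46766052] ([-35.5, 31.3, 17.3], [-0.2, 0.2, -19.2])
[ 0.37  0.54  1.34 -0.    1.16  1.59] 2.2500196120967817e-11
```

send_rows:
  targets:
    - [[-16,-34,0.8],[0,0,0],0]
    - [[-16,-34,0.8],[0,0,-5],0]
    - [[-54,-23,17],[0,0,-12],0]
    - [[-54,-23,17],[0,0,-19],0]
    - [[-54,-23,17],[0,0,-19],0]
    - [[-46,0,17],[0,0,-19],0]
    - [[-38,22,17],[0,0,-19],0]
    - [[-35.5,31,17],[0,0,-19],0]
    - [[-35.5,31,17],[0,0,-19],0]
    - [[-35.5,31,17],[0,0,-19],0]

```text
t: 22.73
tcp_pos: [622.0, 289.0, 221.5]
tcp_rot: [0.161, -0.086, 0.7, -0.69]
contact_force: [-0.6, -0.7, -0.2]
width: 0.4
```

```bash
python3 rec.py
python3 - <<'E'
from hk import *
from station import viewer
o=get_obs(); d=viewer.capture("scene")
cv2.imwrite("pics/h4.png",cv2.resize(d["frame"][180:360,200:380],None,fx=3.3,fy=3.3,interpolation=cv2.INTER_CUBIC))
w=viewer.capture("wrist"); cv2.imwrite("pics/h4w.png",w["frame"])
for t in (1.6,1.53,1.46,1.39,1.32,1.25,1.18,1.11,1.04,.97,.9,.83,.76):
    b=barp(t); b[2]-=1; P,M=hk2(b,84-max(0,(1.4-t))*28,0,17); print(t,delta(o,P,M))
E
```

```text
t 22.73 q [ 0.37   0.537  1.345 -0.007  1.152  1.591] tcp [622.  289.  221.5] w 0.4 F [-0.6 -0.7 -0.2]
fk err [ 0.1  0.  -0.1] 0.0
1.6 ([17.4, -1.8, -6.4], [-0.2, 0.2, -0.2])
1.53 ([26.9, -5.2, -10.0], [-0.2, 0.2, -0.2])
1.46 ([36.6, -7.8, -13.6], [-0.2, 0.2, -0.2])
1.39 ([46.5, -9.8, -17.3], [-0.2, 0.2, 0.1])
1.32 ([56.6, -11.5, -21.0], [-0.2, 0.2, 2.0])
1.25 ([66.7, -12.4, -24.7], [-0.2, 0.2, 4.0])
1.18 ([76.8, -12.5, -28.4], [-0.2, 0.2, 6.0])
1.11 ([87.0, -11.9, -32.0], [-0.2, 0.2, 7.9])
1.04 ([97.0, -10.6, -35.6], [-0.2, 0.2, 9.9])
0.97 ([107.0, -8.5, -39.2], [-0.2, 0.2, 11.8])
0.9 ([116.7, -5.7, -42.6], [-0.2, 0.2, 13.8])
0.83 ([126.3, -2.2, -46.0], [-0.2, 0.2, 15.8])
0.76 ([135.6, 2.0, -49.2], [-0.2, 0.2, 17.7])
```

View pics/h4.png

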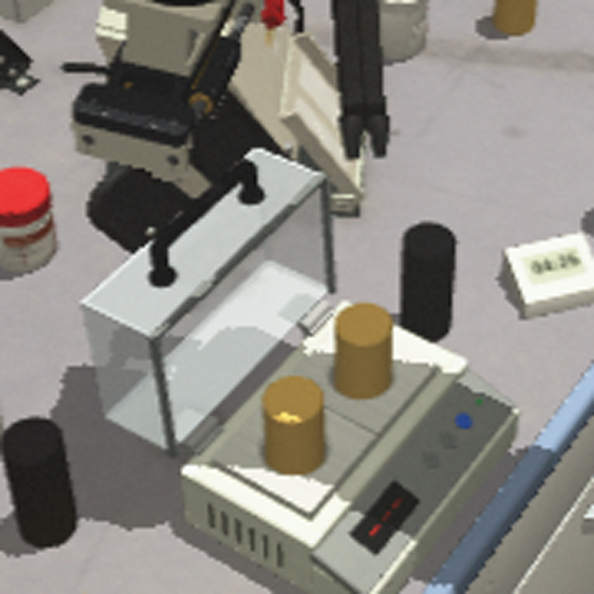

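View pics/h4w.png

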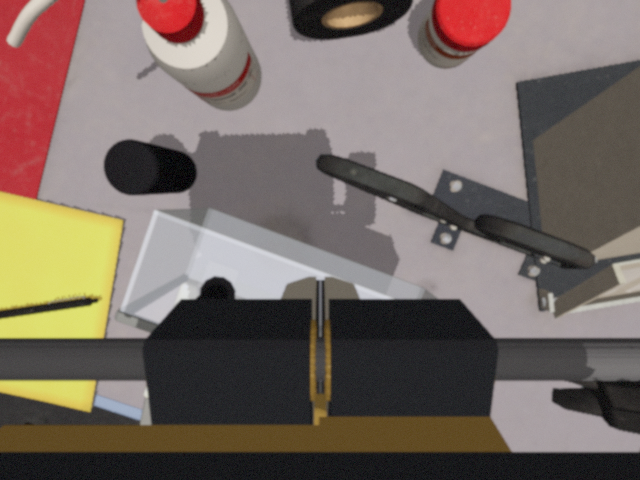

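send_rows:
  targets:
    - [[9,0,-3],[0,0,0],0]
    - [[17,-1,-6.4],[0,0,0],0]
    - [[22,-3,-8],[0,0,0],0]
    - [[27,-5,-10],[0,0,0],0]
    - [[36,-7.8,-13.6],[0,0,0],0]
    - [[36,-7.8,-13.6],[0,0,0],0]

```text
t: 23.33
tcp_pos: [581.6, 289.4, 225.7]
tcp_rot: [0.162, -0.086, 0.701, -0.69]
contact_force: [-0.0, -0.1, 0.4]
width: 0.6
```

```bash
python3 rec.py
cat > hl.py <<'E'
import sys
from hk import *
from station import viewer,finder
o=get_obs(); d=viewer.capture("scene"); print([(np.round(a["point"],1),round(a["p"],2)) for a in finder.tip_of("scene","hood_handle")[:2]])
cv2.imwrite(f"pics/{sys.argv[1]}.png",cv2.resize(d["frame"][180:360,200:380],None,fx=3.3,fy=3.3,interpolation=cv2.INTER_CUBIC))
print("tip px in crop",(proj(d,o["tcp_pos"]+19*q2R(o["tcp_rot"]).as_matrix()[:,1])[0]-[200,180])*3.3)
E
python3 hl.py h5
```

```text
t 23.33 q [ 0.394  0.465  1.448 -0.009  1.12   1.616] tcp [581.6 289.4 225.7] w 0.6 F [-0.  -0.1  0.4]
fk err [ 0.1  0.  -0.1] 0.0
[(array([594.2, 288.3, 218.5]), 0.58)]
tip px in crop [214.52938967 219.35893514]
```

View pics/h5.png

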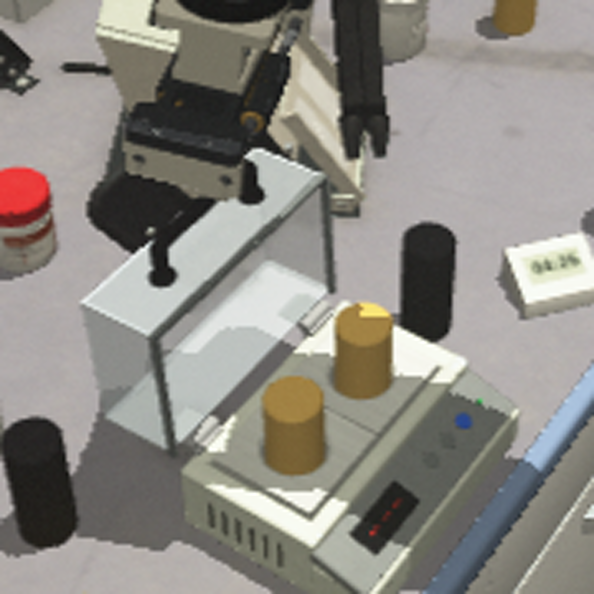

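Run:
```python
from hk import *
from station import viewer
o=get_obs(); d=viewer.capture("scene"); m=q2R(o["tcp_rot"]).as_matrix()
f=cv2.resize(d["frame"][205:275,225:305],None,fx=9,fy=8,interpolation=cv2.INTER_CUBIC)
f=cv2.resize(d["frame"][205:275,225:305],None,fx=9,fy=9,interpolation=cv2.INTER_CUBIC)[:600]
def dot(P,c):
    u=(proj(d,P)[0]-[225,205])*9; cv2.circle(f,tuple(int(x) for x in u),4,c,-1); print(u.round(0))
dot(o["tcp_pos"]+19*m[:,1],(255,0,255)); dot(o["tcp_pos"],(0,255,0)); dot(o["tcp_pos"]-65*m[:,1],(0,0,255))
for y in (244,289,334): dot(np.array([594,y,217.]),(255,255,0))
for y in (191,387): dot(np.array([551.8,y,71.]),(0,255,255))
cv2.imwrite("pics/h6.png",f)
```

```text
[357. 373.]
[361. 319.]
[374. 124.]
[434. 228.]
[327. 326.]
[215. 428.]
[687. 568.]
[ 258. 1021.]
```

View pics/h6.png

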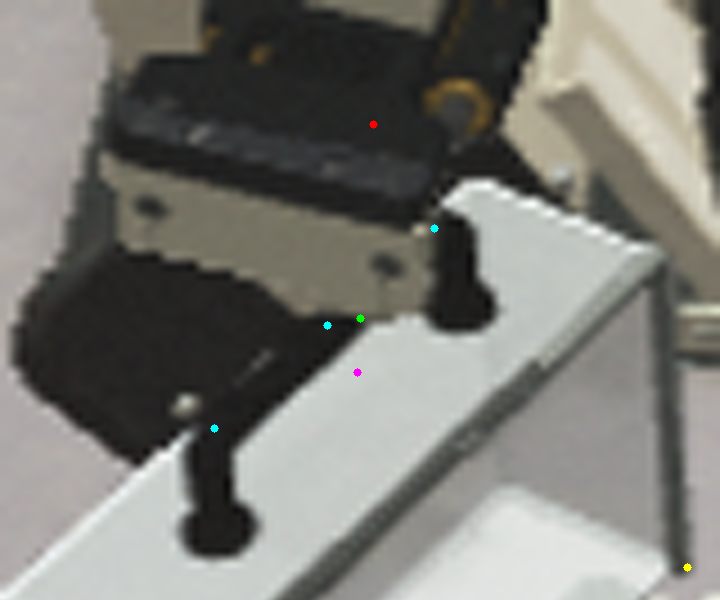

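Run:
```python
from hk import *
from station import viewer
o=get_obs(); d=viewer.capture("scene"); m=q2R(o["tcp_rot"]).as_matrix()
S=6;x0,y0=215,170
f=cv2.resize(d["frame"][y0:y0+100,x0:x0+120],None,fx=S,fy=S,interpolation=cv2.INTER_CUBIC)
def box(lo,hi,c):
    P=np.array([[x,y,z] for x in(lo[0],hi[0]) for y in(lo[1],hi[1]) for z in(lo[2],hi[2])],float)
    u=((proj(d,o["tcp_pos"]+P@m.T)-[x0,y0]+.5)*S).astype(int)
    for i in range(8):
        for j in range(i+1,8):
            if bin(i^j).count("1")==1: cv2.line(f,tuple(int(v) for v in u[i]),tuple(int(v) for v in u[j]),c,1)
box([-7.5,-65,-17.5],[7.5,19,17.5],(255,0,255)); box([-37.5,-120,-94],[37.5,-65,94],(0,255,0))
cv2.imwrite("pics/h7.png",f)
w=viewer.capture("wrist"); print("w");
```

```text
w
```

View pics/h7.png

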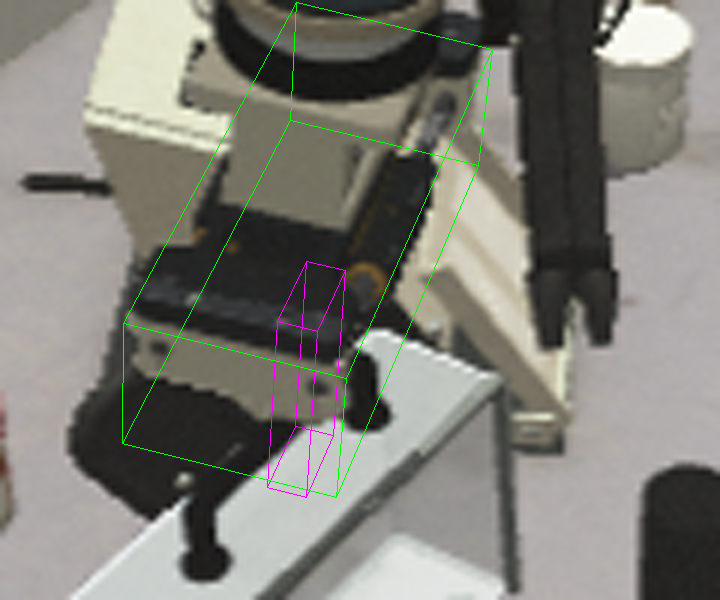

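Run:
```python
from hk import *
from station import viewer
o=get_obs(); w=viewer.capture("wrist"); m=q2R(o["tcp_rot"]).as_matrix(); f=w["frame"].copy()
for y in (19,0,-20): 
    u=proj(w,o["tcp_pos"]+y*m[:,1])[0]; print(y,u.round(0)); cv2.circle(f,tuple(int(v) for v in u),4,(255,0,255),-1)
for yy in (244,289,334):
    u=proj(w,[594,yy,217])[0]; print(u.round(0)); cv2.circle(f,tuple(int(v) for v in u),4,(0,255,0),-1)
cv2.imwrite("pics/h8.png",f)
t=viewer.capture("top"); cv2.imwrite("pics/h8t.png",cv2.resize(t["frame"][170:330,160:340],None,fx=3.3,fy=3.3))
```

```text
19 [321. 275.]
0 [321. 289.]
-20 [321. 306.]
[416. 295.]
[329. 264.]
[240. 232.]
```

View pics/h8.png

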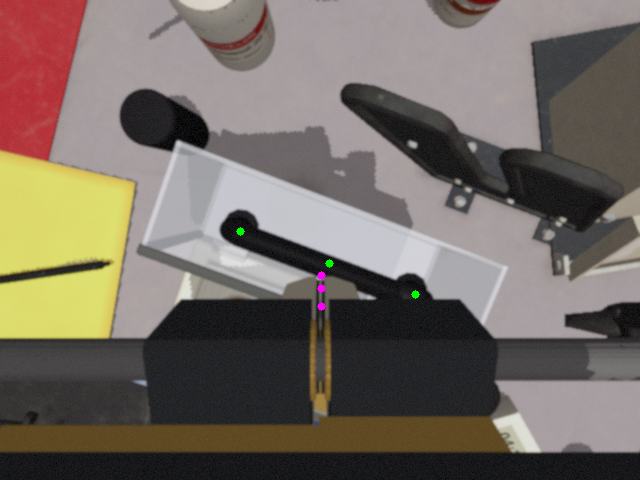

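Run:
```python
from hk import *
from station import viewer
D={c:viewer.capture(c) for c in("scene","wrist","top")}; np.save("hh.npy",D,allow_pickle=True)
cv2.imwrite("pics/h9a.png",cv2.resize(D["wrist"]["frame"][190:320,200:450],None,fx=3,fy=3,interpolation=cv2.INTER_CUBIC))
for uw,us in (((240,226),(248.3,251.5)),((411,283),(274.5,228.5))):
    print(tri([D["wrist"],D["scene"]],[uw,us]).round(1))
```

```text
[596.3 334.1 219. ]
[595.8 244.3 218.7]
```

View pics/h9a.png

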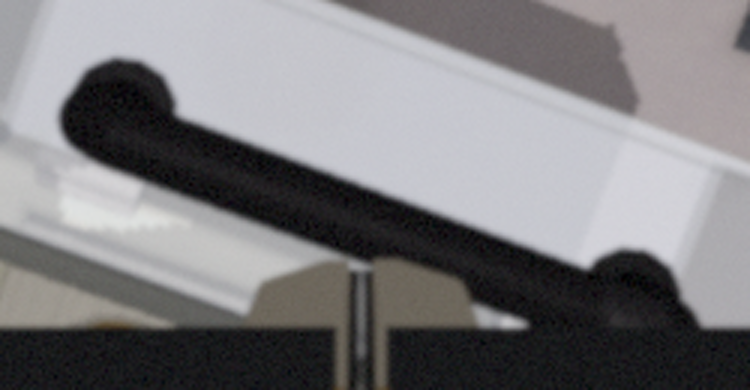

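```bash
cat >> hk.py <<'E'
def MG(el,sg):
    e=np.radians(el); y=np.array([np.cos(e),0,-np.sin(e)]); z=sg*np.array([np.sin(e),0,np.cos(e)]); return np.c_[np.cross(y,z),y,z]
BAR=np.array([595.5,289,218.5])
E
python3 - <<'E'
from hk import *
o=get_obs()
for sg in(1,-1):
  for el,P in((82,BAR+[0,0,60]),(82,BAR+[0,0,8])):
    M=MG(el,sg); q,c=ik(P,M,o["q"]); print(sg,P,q.round(2),round(c,3),delta(o,P,M))
E
```

```text
1 [595.5 289.  278.5] [ 0.41  0.44  1.36 -0.06  1.21  0.42] 0.0 ([-17.5, -52.3, 4.6], [3.0, -70.0, -0.4])
1 [595.5 289.  226.5] [ 0.41  0.48  1.43 -0.06  1.11  0.43] 0.0 ([-11.9, -0.6, 4.3], [3.0, -70.0, -0.4])
-1 [595.5 289.  278.5] [0.23 0.35 1.55 0.38 0.99 2.87] 0.686 ([-17.5, -52.3, 4.6], [0.4, 110.0, 3.3])
-1 [595.5 289.  226.5] [0.23 0.4  1.62 0.41 0.88 2.87] 0.643 ([-11.9, -0.6, 4.3], [0.4, 110.0, 3.3])
```

send_rows:
  targets:
    - [[0,-40,0],[0,-3,0],0]
    - [[-10,-60,4],[1,-10,0],0.45]
    - [[-17,-60,4.6],[1,-17,0],0.45]
    - [[-17,-60,4.6],[1,-24,0],0.45]
    - [[-17,-60,4.6],[1.5,-31,0],0.45]
    - [[-17,-60,4.6],[2,-38,0],0.45]
    - [[-17,-60,4.6],[2,-45,0],0.45]
    - [[-17,-60,4.6],[2.5,-52,0],0.45]
    - [[-17,-60,4.6],[3,-59,0],0.45]
    - [[-17,-60,4.6],[3,-65,0],0.45]

```text
t: 24.67
tcp_pos: [594.0, 288.7, 286.2]
tcp_rot: [-0.516, 0.441, -0.485, 0.552]
contact_force: [0.1, -0.9, 0.0]
width: 41.6
```

```bash
python3 rec.py
python3 - <<'E'
from hk import *
from station import viewer
o=get_obs()
for h in (60,8): print(delta(o,BAR+[0,0,h],MG(82,1)))
w=viewer.capture("wrist"); f=w["frame"].copy()
for yy in (244,289,334):
    u=proj(w,[BAR[0],yy,BAR[2]])[0]; cv2.circle(f,tuple(int(v) for v in u),4,(0,255,0),-1)
cv2.imwrite("pics/h10.png",f)
E
```

```text
t 24.67 q [ 0.405  0.43   1.356 -0.057  1.224  0.501] tcp [594.  288.7 286.2] w 41.6 F [ 0.1 -0.9  0. ]
fk err [ 0.1  0.  -0.1] 0.0
([-0.3, 7.8, 0.3], [-0.2, -4.6, -0.2])
([0.4, 59.3, -7.0], [-0.2, -4.6, -0.2])
```

View pics/h10.png

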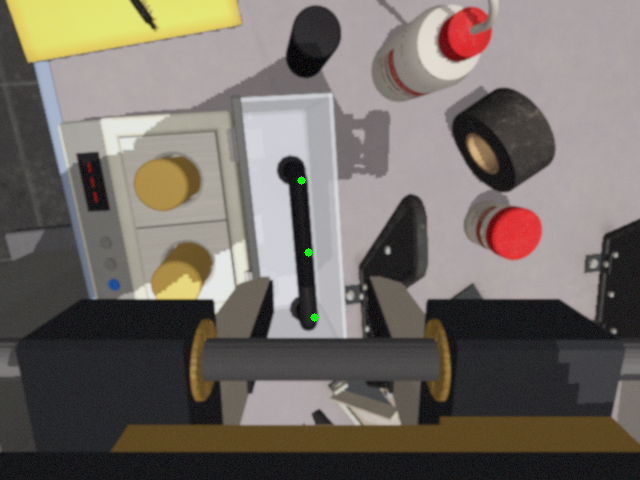

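send_rows:
  targets:
    - [[0,20,-5],[0,-4.6,0],0.45]
    - [[0,40,-8],[0,-4.6,0],0.45]
    - [[0.4,54,-10],[0,-4.6,0],0.45]
    - [[0.4,59,-10],[0,-4.6,0],0.45]
    - [[0.4,59,-10],[0,-4.6,0],0.45]

```text
t: 25.13
tcp_pos: [592.3, 289.0, 225.3]
tcp_rot: [-0.533, 0.461, -0.466, 0.535]
contact_force: [-0.0, 0.1, 0.3]
width: 41.7
```

```bash
python3 rec.py
python3 - <<'E'
from hk import *
from station import viewer
w=viewer.capture("wrist"); f=w["frame"]; cv2.imwrite("pics/h11.png",f)
d=viewer.capture("scene"); cv2.imwrite("pics/h11s.png",cv2.resize(d["frame"][170:290,210:350],None,fx=4.5,fy=4.5,interpolation=cv2.INTER_CUBIC))
E
```

```text
t 25.13 q [ 0.406  0.474  1.438 -0.06   1.1    0.438] tcp [592.3 289.  225.3] w 41.7 F [-0.   0.1  0.3]
fk err [ 0.1  0.  -0.1] 0.0
```

View pics/h11.png

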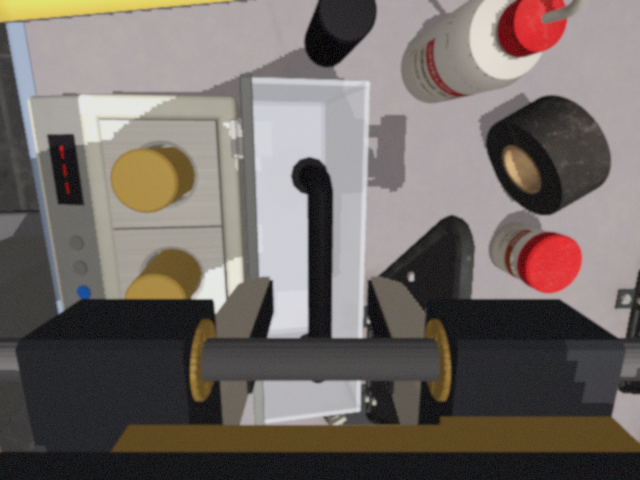

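View pics/h11s.png

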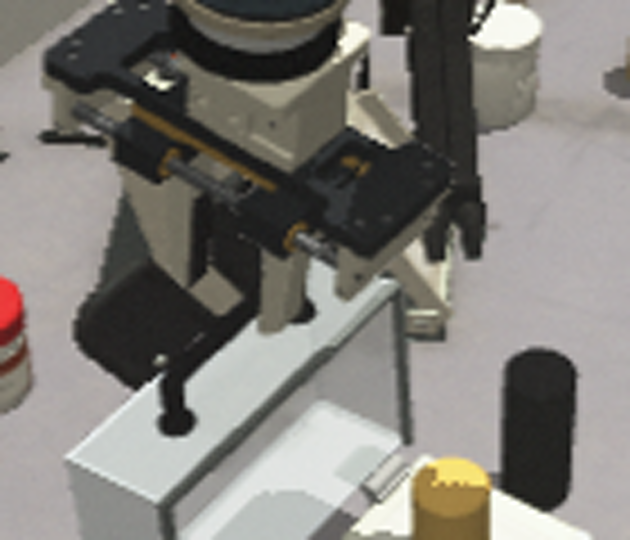

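send_rows:
  targets:
    - [[0,4,0],[0,0,0],0.45]
    - [[0,4,0],[0,0,0],0]
    - [[0,4,0],[0,0,0],0]
    - [[0,4,0],[0,0,0],0]
    - [[0,4,0],[0,0,0],0]
    - [[0,4,0],[0,0,0],0]
    - [[0,4,0],[0,0,0],0]
  squeeze: 20

```text
t: 25.82
tcp_pos: [593.2, 289.3, 222.6]
tcp_rot: [-0.534, 0.461, -0.466, 0.535]
contact_force: [-0.1, 0.4, 0.4]
width: 6.3
```

```bash
python3 rec.py
python3 - <<'E'
from hk import *
from station import viewer
w=viewer.capture("wrist"); f=w["frame"]; cv2.imwrite("pics/h12.png",f[150:420,150:520])
E
```

```text
t 25.82 q [ 0.406  0.477  1.44  -0.06   1.093  0.437] tcp [593.2 289.3 222.6] w 6.3 F [-0.1  0.4  0.4]
fk err [ 0.1  0.  -0.1] 0.0
```

View pics/h12.png

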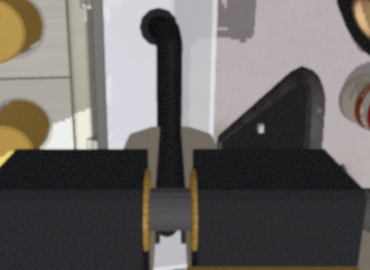

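```bash
cat > arc.py <<'E'
import sys,json
from hk import *
o=get_obs(); t0=float(sys.argv[1]); t1=float(sys.argv[2]); n=int(sys.argv[3])
out=[]
for k in range(1,n+1):
    t=t0+(t1-t0)*k/n; el=82-(1.617-t)*25; M=MG(el,1); P=barp(t)-4*M[:,1]+[0,0.3,0.]
    a,b=delta(o,P,M); out.append([a,b,0])
    if k==n: q,c=ik(P,M,o["q"]); print(q.round(2),c,P.round(0),el)
print(json.dumps(out))
E
python3 arc.py 1.617 1.617 1; python3 arc.py 1.617 1.2 8
```

```text
[ 0.41  0.48  1.44 -0.06  1.1   0.43] 2.0055760642911198e-15 [592. 289. 222.] 82.0
[[[-0.0, 0.2, -1.1], [-0.2, -0.4, -0.2], 0]]
[ 0.49  0.3   1.72 -0.2   0.85  0.61] 3.214294420764985e-11 [528. 289. 226.] 71.575
[[[-0.0, -2.8, -8.6], [1.1, -0.4, -0.2], 0], [[0.0, -5.4, -16.2], [2.4, -0.4, -0.2], 0], [[0.1, -7.7, -23.9], [3.7, -0.4, -0.2], 0], [[0.1, -9.5, -31.8], [5.0, -0.4, -0.2], 0], [[0.2, -10.9, -39.7], [6.3, -0.4, -0.2], 0], [[0.2, -11.9, -47.7], [7.7, -0.4, -0.2], 0], [[0.3, -12.4, -55.7], [9.0, -0.4, -0.2], 0], [[0.3, -12.6, -63.8], [10.3, -0.4, -0.2], 0]]
```

send_rows:
  targets:
    - [[0,-2.8,-8.5],[1,0,0],0]
    - [[0,-5.4,-16],[2.4,0,0],0]
    - [[0,-7.6,-24],[3.7,0,0],0]
    - [[0,-9.5,-32],[5,0,0],0]

```text
t: 26.2
tcp_pos: [559.8, 289.4, 227.5]
tcp_rot: [-0.554, 0.437, -0.442, 0.555]
contact_force: [0.8, 1.1, -1.1]
width: 0.3
```

```bash
python3 rec.py; python3 hl.py h13;python3 arc.py 1.41 0.98 7
```

```text
t 26.2 q [ 0.447  0.383  1.582 -0.117  0.97   0.51 ] tcp [559.8 289.4 227.5] w 0.3 F [ 0.8  1.1 -1.1]
fk err [ 0.1  0.  -0.1] 0.0
[(array([592.7, 289.6, 222. ]), 0.87)]
tip px in crop [237.5644034  227.36275481]
[ 0.55  0.24  1.85 -0.33  0.71  0.77] 1.8767991036274008e-15 [495. 289. 217.] 66.075
[[[0.3, -1.9, -7.7], [1.5, -0.3, -0.2], 0], [[0.4, -3.8, -17.0], [3.1, -0.3, -0.2], 0], [[0.4, -5.1, -26.4], [4.6, -0.4, -0.1], 0], [[0.5, -5.8, -35.9], [6.1, -0.4, -0.1], 0], [[0.5, -5.9, -45.4], [7.7, -0.4, -0.1], 0], [[0.6, -5.5, -54.9], [9.2, -0.4, -0.1], 0], [[0.7, -4.5, -64.3], [10.8, -0.4, -0.1], 0]]
```

View pics/h13.png

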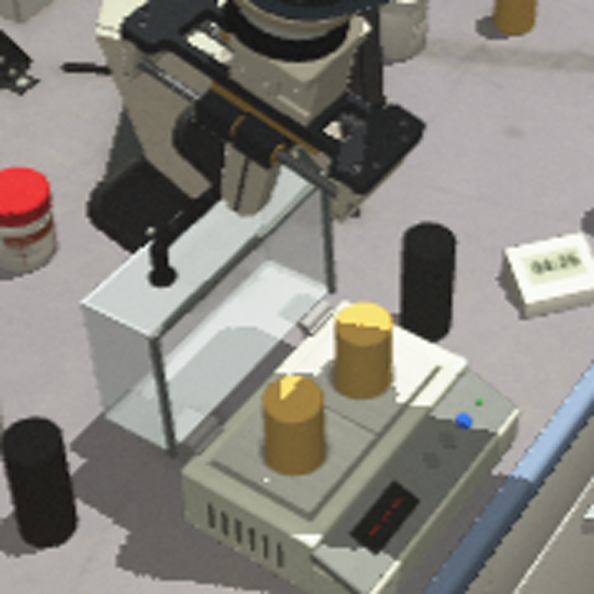

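Run:
```python
from hk import *
D=np.load("hh.npy",allow_pickle=True).item(); d=D["scene"]
M=MG(82,1); T=np.array([592.3,289,225.3])
for s in (19,10,0,-10,-20):
    for w in (-21,-38,21,38):
        print(s,w,((proj(d,T+s*M[:,1]+w*M[:,2])[0]-[210,170])*4.5).round(0),end=" ")
    print()
print(((proj(d,[[593,y,218] for y in(244,289,334)])-[210,170])*4.5).round(0))
```

```text
19 -21 [264. 355.] 19 -38 [291. 371.] 19 21 [198. 315.] 19 38 [172. 300.] 
10 -21 [265. 343.] 10 -38 [292. 359.] 10 21 [199. 303.] 10 38 [172. 288.] 
0 -21 [266. 329.] 0 -38 [294. 346.] 0 21 [200. 290.] 0 38 [173. 274.] 
-10 -21 [268. 316.] -10 -38 [295. 332.] -10 21 [200. 276.] -10 38 [174. 260.] 
-20 -21 [269. 302.] -20 -38 [297. 318.] -20 21 [201. 262.] -20 38 [174. 246.] 
[[286. 271.]
 [233. 320.]
 [176. 371.]]
```

Run:
```python
from hk import *
o=get_obs(); B=np.array([592.8,289,218.5]); M=MG(82,1)
for P in ((575,289,275),B+[0,0,50],B+[0,0,15],B+[0,0,3],B-[0,0,9]): print(P,delta(o,P,M))
```

```text
(575, 289, 275) ([0.3, -42.5, 26.3], [-5.2, -0.3, -0.2])
[592.8 289.  268.5] ([0.2, -32.1, 42.2], [-5.2, -0.3, -0.2])
[592.8 289.  233.5] ([0.4, 2.0, 34.2], [-5.2, -0.3, -0.2])
[592.8 289.  221.5] ([0.4, 13.6, 31.5], [-5.2, -0.3, -0.2])
[592.8 289.  209.5] ([0.5, 25.3, 28.7], [-5.2, -0.3, -0.2])
```

send_rows:
  targets:
    - [[0,-38,0],[0,0,0],0.45]
    - [[0,-42,26],[-5,0,0],0.45]
    - [[0,-32,42],[-5,0,0],0.45]
    - [[0,-32,42],[-5,0,0],0.45]
    - [[0,-15,38],[-5,0,0],0.45]
    - [[0.3,2,34],[-5,0,0],0.45]
    - [[0.3,8,33],[-5,0,0],0.45]
    - [[0.4,14,31.5],[-5,0,0],0.45]
    - [[0.4,14,31.5],[-5,0,0],0.45]

```text
t: 27.05
tcp_pos: [593.7, 288.7, 220.0]
tcp_rot: [-0.533, 0.461, -0.466, 0.535]
contact_force: [0.1, 0.5, 0.5]
width: 41.6
```

```bash
python3 rec.py
python3 - <<'E'
from hk import *
o=get_obs(); B=np.array([592.8,289,218.5]); M=MG(82,1)
for P in (B-[0,0,3],B-[0,0,9]): print(P,delta(o,P,M))
E
```

```text
t 27.05 q [ 0.405  0.48   1.441 -0.06   1.09   0.435] tcp [593.7 288.7 220. ] w 41.6 F [0.1 0.5 0.5]
fk err [ 0.1  0.  -0.1] 0.0
[592.8 289.  215.5] ([-0.2, 4.3, -1.5], [-0.1, -0.4, -0.2])
[592.8 289.  209.5] ([-0.2, 10.2, -2.4], [-0.1, -0.4, -0.2])
```

Going deeper gently, then check.

send_rows:
  targets:
    - [[0,2,-1],[0,0,0],0.45]
    - [[0,4,-1.5],[0,0,0],0.45]
    - [[0,6,-2],[0,0,0],0.45]
    - [[0,8,-2.2],[0,0,0],0.45]
    - [[0,10,-2.4],[0,0,0],0.45]
    - [[0,10,-2.4],[0,0,0],0.45]

```text
t: 27.55
tcp_pos: [592.9, 288.8, 210.3]
tcp_rot: [-0.534, 0.461, -0.466, 0.535]
contact_force: [0.2, -1.1, -0.2]
width: 41.9
```

```bash
python3 rec.py
python3 - <<'E'
from hk import *
from station import viewer
d=viewer.capture("scene"); cv2.imwrite("pics/h14s.png",cv2.resize(d["frame"][190:260,225:305],None,fx=8,fy=8,interpolation=cv2.INTER_CUBIC))
E
```

```text
t 27.55 q [ 0.406  0.487  1.455 -0.061  1.068  0.438] tcp [592.9 288.8 210.3] w 41.9 F [ 0.2 -1.1 -0.2]
fk err [ 0.1  0.  -0.1] 0.0
```

View pics/h14s.png

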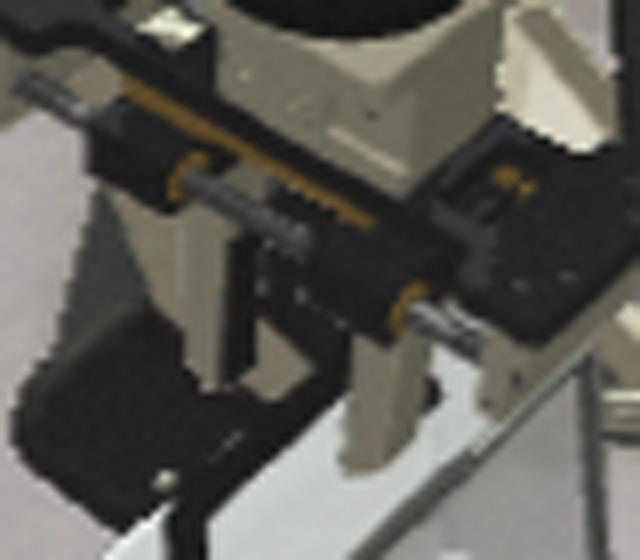

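Run:
```python
from hk import *
D=np.load("hh.npy",allow_pickle=True).item(); d=D["scene"]
for nm,uv in (("rear",(205,390)),("front",(362,472))):
    for z in (195,200,205,210,215,220): print(nm,z,ray_z(d,[(uv[0]/8+225,uv[1]/8+190-1.0)],z)[0].round(0))
```

```text
rear 195 [638. 275. 195.]
rear 200 [634. 279. 200.]
rear 205 [631. 283. 205.]
rear 210 [627. 288. 210.]
rear 215 [623. 292. 215.]
rear 220 [619. 296. 220.]
front 195 [579. 278. 195.]
front 200 [575. 282. 200.]
front 205 [572. 286. 205.]
front 210 [568. 290. 210.]
front 215 [565. 294. 215.]
front 220 [562. 298. 220.]
```

send_rows:
  targets:
    - [[0,3,0],[0,0,0],0.45]
    - [[0,6,0],[0,0,0],0.45]
    - [[0,6,0],[0,0,0],0]
    - [[0,6,0],[0,0,0],0]
    - [[0,6,0],[0,0,0],0]
    - [[0,6,0],[0,0,0],0]
    - [[0,6,0],[0,0,0],0]
    - [[0,6,0],[0,0,0],0]
  squeeze: 20

```text
t: 28.27
tcp_pos: [594.1, 289.0, 204.9]
tcp_rot: [-0.534, 0.46, -0.466, 0.535]
contact_force: [1.1, 0.2, 0.8]
width: 11.4
```

```bash
python3 rec.py; sed -i 's/barp(t)-4\*M/barp(t)+14*M/' arc.py; python3 arc.py 1.617 1.617 1; python3 arc.py 1.617 1.2 8
```

```text
t 28.27 q [ 0.405  0.494  1.458 -0.061  1.057  0.438] tcp [594.1 289.  204.9] w 11.4 F [1.1 0.2 0.8]
fk err [ 0.1  0.  -0.1] 0.0
[ 0.41  0.5   1.45 -0.06  1.06  0.43] 6.893332035668894e-16 [595. 289. 204.] 82.0
[[[-0.3, 0.6, 0.4], [-0.2, -0.4, -0.2], 0]]
[ 0.49  0.33  1.72 -0.21  0.81  0.61] 2.5428766009413966e-11 [534. 289. 209.] 71.575
[[[-0.3, -2.4, -6.6], [1.1, -0.4, -0.2], 0], [[-0.3, -5.1, -13.8], [2.4, -0.4, -0.2], 0], [[-0.2, -7.3, -21.2], [3.7, -0.4, -0.2], 0], [[-0.2, -9.2, -28.6], [5.0, -0.4, -0.2], 0], [[-0.1, -10.6, -36.1], [6.3, -0.4, -0.2], 0], [[-0.1, -11.7, -43.7], [7.6, -0.4, -0.2], 0], [[-0.0, -12.3, -51.3], [8.9, -0.4, -0.2], 0], [[0.0, -12.5, -59.0], [10.2, -0.4, -0.2], 0]]
```

Width now 11.4 mm – the bar is truly held (fingertips reach less far ahead of the TCP than stated). Drag along the arc.

send_rows:
  targets:
    - [[0,-2.5,-7],[1,0,0],0]
    - [[0,-5,-14],[2.4,0,0],0]
    - [[0,-7.3,-21],[3.7,0,0],0]
    - [[0,-9.2,-28.5],[5,0,0],0]

```text
t: 28.6
tcp_pos: [564.9, 289.3, 210.6]
tcp_rot: [-0.554, 0.436, -0.441, 0.555]
contact_force: [2.6, -0.1, 0.4]
width: 11.3
```

```bash
python3 rec.py; python3 arc.py 1.41 0.95 8; python3 hl.py h15
```

```text
t 28.6 q [ 0.443  0.407  1.591 -0.119  0.934  0.51 ] tcp [564.9 289.3 210.6] w 11.3 F [ 2.6 -0.1  0.4]
fk err [ 0.1  0.  -0.1] 0.0
[ 0.55  0.27  1.87 -0.37  0.66  0.81] 3.1831799871631645e-15 [499. 289. 199.] 65.325
[[[0.1, -1.7, -8.5], [1.2, -0.4, -0.2], 0], [[0.1, -3.5, -16.8], [2.7, -0.4, -0.2], 0], [[0.2, -4.9, -25.1], [4.1, -0.4, -0.2], 0], [[0.2, -5.7, -33.5], [5.6, -0.4, -0.2], 0], [[0.3, -6.1, -41.9], [7.0, -0.4, -0.2], 0], [[0.3, -6.0, -50.4], [8.4, -0.4, -0.2], 0], [[0.4, -5.4, -58.8], [9.9, -0.4, -0.2], 0], [[0.5, -4.3, -67.2], [11.3, -0.4, -0.2], 0]]
[(array([564.7, 289.8, 224.1]), 0.56)]
tip px in crop [232.6923783  242.18580492]
```

View pics/h15.png

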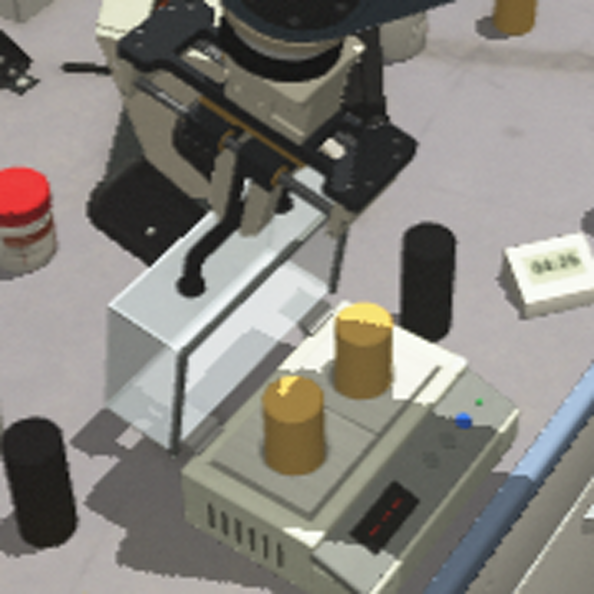

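The hood is following now. Continue.

send_rows:
  targets:
    - [[0,-1.7,-8.5],[1.2,0,0],0]
    - [[0,-3.5,-17],[2.7,0,0],0]
    - [[0,-4.9,-25],[4,0,0],0]
    - [[0,-5.7,-33.5],[5.6,0,0],0]
    - [[0,-6.1,-42],[7,0,0],0]
    - [[0,-6,-50.4],[8.4,0,0],0]
    - [[0.3,-5.4,-59],[9.9,0,0],0]
    - [[0.3,-4.3,-67],[11.3,0,0],0]

```text
t: 29.37
tcp_pos: [498.9, 290.0, 199.6]
tcp_rot: [-0.595, 0.379, -0.385, 0.596]
contact_force: [1.2, 2.0, 3.7]
width: 11.4
```

```bash
python3 rec.py; python3 arc.py 0.95 0.7 5; python3 hl.py h16
```

```text
t 29.37 q [ 0.553  0.266  1.873 -0.36   0.66   0.807] tcp [498.9 290.  199.6] w 11.4 F [1.2 2.  3.7]
fk err [ 0.1  0.  -0.1] 0.0
[ 0.63  0.24  2.01 -0.64  0.53  1.13] 2.094506282334223e-15 [467. 289. 181.] 59.075
[[[0.8, 0.2, -7.7], [1.3, -0.4, -0.2], 0], [[0.8, 0.5, -15.0], [2.6, -0.4, -0.2], 0], [[0.9, 1.2, -22.3], [3.8, -0.4, -0.2], 0], [[0.9, 2.2, -29.6], [5.1, -0.4, -0.2], 0], [[1.0, 3.6, -36.8], [6.3, -0.5, -0.2], 0]]
[(array([494.9, 290.3, 215.3]), 0.84)]
tip px in crop [306.65382869 288.63626372]
```

View pics/h16.png

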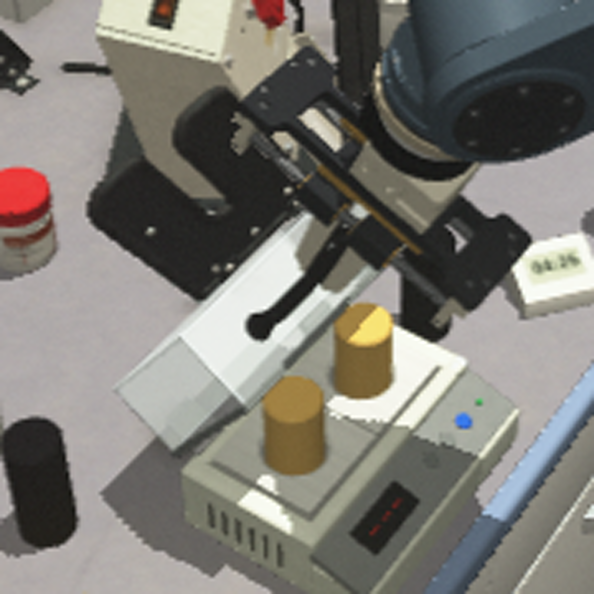

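send_rows:
  targets:
    - [[0.8,0.2,-7.7],[1.3,0,0],0]
    - [[0.8,0.5,-15],[2.6,0,0],0]
    - [[0.8,1.2,-22],[3.8,0,0],0]
    - [[0.8,2.2,-29.5],[5,0,0],0]
    - [[0.8,3.6,-37],[6.3,0,0],0]

```text
t: 29.88
tcp_pos: [466.9, 289.8, 180.9]
tcp_rot: [-0.615, 0.346, -0.352, 0.616]
contact_force: [2.0, 4.3, 0.5]
width: 11.3
```

```bash
python3 rec.py; for t in .5 .3 .1 0; do python3 arc.py 0.7 $t 1|head -1; done
```

```text
t 29.88 q [ 0.626  0.237  2.014 -0.636  0.527  1.131] tcp [466.9 289.8 180.9] w 11.3 F [2.  4.3 0.5]
fk err [ 0.1  0.  -0.1] 0.0
[ 0.69  0.25  2.11 -0.98  0.47  1.52] 3.1179632772746856e-15 [446. 289. 161.] 54.075
[ 0.75  0.29  2.2  -1.4   0.47  1.99] 3.1465984758594093e-15 [429. 289. 137.] 49.075
[ 0.81  0.37  2.22 -1.57  0.55  2.24] 0.08375019967205832 [417. 289. 110.] 44.075
[ 0.85  0.42  2.21 -1.57  0.6   2.29] 0.15559085128364974 [413. 289.  96.] 41.575
```

send_rows:
  targets:
    - [[0,0,0],[0,0,0],0.3]
    - [[0,0,0],[0,0,0],0.3]
    - [[0,-10,0],[0,0,0],0.3]
    - [[0,-30,0],[0,0,0],0.3]
    - [[0,-60,0],[0,0,0],0.3]
    - [[0,-90,0],[0,0,0],0.3]
    - [[0,-110,0],[0,0,0],0.3]

```text
t: 30.47
tcp_pos: [409.0, 288.7, 277.6]
tcp_rot: [-0.614, 0.347, -0.352, 0.616]
contact_force: [1.0, 0.3, 0.8]
width: 28.1
```

```bash
python3 rec.py; python3 hl.py h17
```

```text
t 30.47 q [ 0.711  0.018  1.993 -0.498  0.77   1.017] tcp [409.  288.7 277.6] w 28.1 F [1.  0.3 0.8]
fk err [ 0.1  0.1 -0.1] 0.0
[]
tip px in crop [421.25232597 254.51823739]
```

View pics/h17.png

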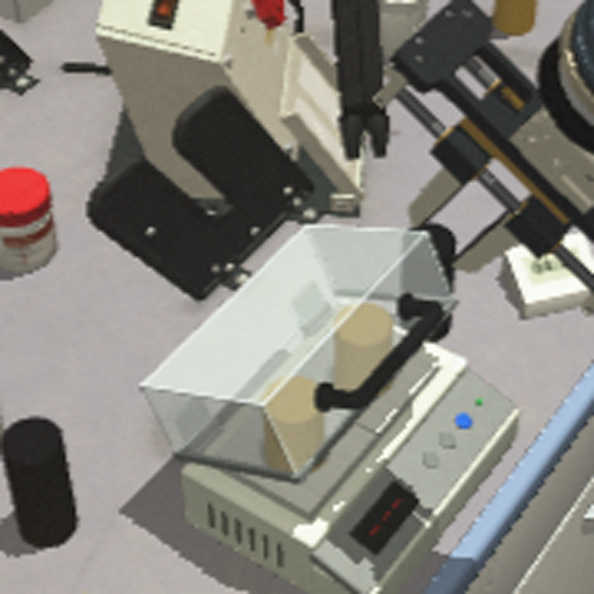

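Hood is sinking. Wait for it, moving the gripper clear.

send_rows:
  targets:
    - [[0,-20,0],[0,0,0],0]
    - [[0,-30,0],[0,0,0],0]
    - [[0,-30,0],[0,0,0],0]
    - [[0,-30,0],[0,0,0],0]
    - [[0,-30,0],[0,0,0],0]
    - [[0,-30,0],[0,0,0],0]
    - [[0,-30,0],[0,0,0],0]
    - [[0,-30,0],[0,0,0],0]
    - [[0,-30,0],[0,0,0],0]
    - [[0,-30,0],[0,0,0],0]

```text
t: 31.4
tcp_pos: [394.4, 288.6, 300.2]
tcp_rot: [-0.613, 0.347, -0.352, 0.616]
contact_force: [1.0, 0.6, 0.6]
width: 0.6
```

send_rows:
  targets:
    - [[0,0,0],[0,0,0],0]
    - [[0,0,0],[0,0,0],0]
    - [[0,0,0],[0,0,0],0]
    - [[0,0,0],[0,0,0],0]
    - [[0,0,0],[0,0,0],0]
    - [[0,0,0],[0,0,0],0]
    - [[0,0,0],[0,0,0],0]
    - [[0,0,0],[0,0,0],0]
    - [[0,0,0],[0,0,0],0]
    - [[0,0,0],[0,0,0],0]

```text
t: 32.23
tcp_pos: [394.4, 288.6, 300.4]
tcp_rot: [-0.614, 0.347, -0.352, 0.616]
contact_force: [-0.1, -0.0, -0.7]
width: 0.6
```

```bash
python3 rec.py; python3 hl.py h18
python3 - <<'E'
from hk import *
for t in (0,.05,.1): print(t,barp(t))
E
```

```text
t 32.23 q [ 0.737 -0.027  1.979 -0.482  0.835  1.007] tcp [394.4 288.6 300.4] w 0.6 F [-0.1 -0.  -0.7]
fk err [ 0.1  0.1 -0.1] 0.0
[(array([403.7, 292.2, 105.8]), 0.61)]
tip px in crop [442.92925364 236.98253117]
0 [402.8 289.  105. ]
0.05 [404.68550296 289.         112.40440507]
0.1 [406.93871554 289.         119.7053207 ]
```

View pics/h18.png

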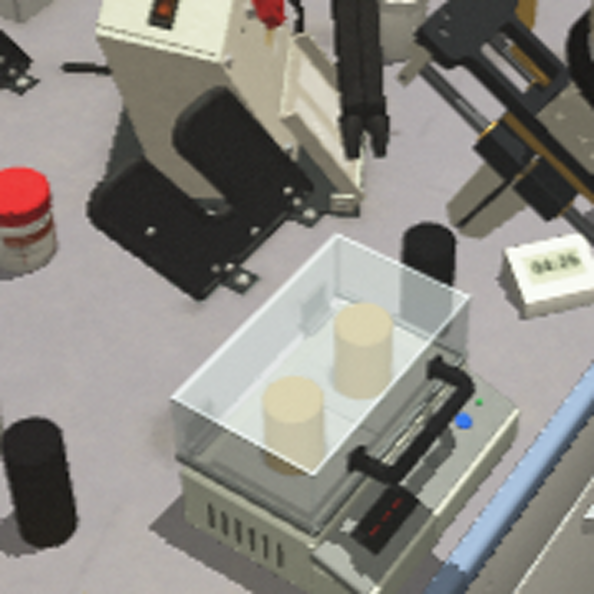

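send_rows:
  targets:
    - [[0,0,0],[0,0,0],0]
    - [[0,0,0],[0,0,0],0]
    - [[0,0,0],[0,0,0],0]
    - [[0,0,0],[0,0,0],0]
    - [[0,0,0],[0,0,0],0]
    - [[0,0,0],[0,0,0],0]
    - [[0,0,0],[0,0,0],0]
    - [[0,0,0],[0,0,0],0]
    - [[0,0,0],[0,0,0],0]
    - [[0,0,0],[0,0,0],0]

```text
t: 33.17
tcp_pos: [394.3, 288.6, 300.4]
tcp_rot: [-0.614, 0.347, -0.352, 0.616]
contact_force: [0.3, 0.2, -0.1]
width: 0.7
```

```bash
cp pics/h18.png /tmp/a.png; python3 hl.py h19
python3 - <<'E'
from hk import *
from station import viewer,finder
a=cv2.imread("/tmp/a.png").astype(int);b=cv2.imread("pics/h19.png").astype(int)
print("diff hood region",np.abs(a-b)[220:560,150:520].mean(),np.abs(a-b)[220:560,150:520].max())
d=viewer.capture("scene"); cv2.imwrite("pics/end_s.png",d["frame"])
f=d["frame"][245:345,245:350]; cv2.imwrite("pics/end_z.png",cv2.resize(f,None,fx=6,fy=6,interpolation=cv2.INTER_CUBIC)[:600])
for t in ("timer","jar","slug_spare_center","slug_in_well_center"): print(t,[(np.round(x["point"]),round(x["p"],2)) for x in finder.tip_of("scene",t)[:5]])
E
```

```text
[(array([404.4, 292.7, 105.1]), 0.66)]
tip px in crop [442.95146033 237.01443729]
diff hood region 0.9797244303126657 8
timer [(array([438.,  27.,  -3.]), 0.78)]
jar [(array([ 740., -188.,    1.]), 0.76)]
slug_spare_center [(array([ 653., -288.,   48.]), 0.55)]
slug_in_well_center [(array([632., 445.,  47.]), 0.79), (array([509., 122.,  47.]), 0.69), (array([432., -81.,  48.]), 0.4)]
```

View pics/end_z.png

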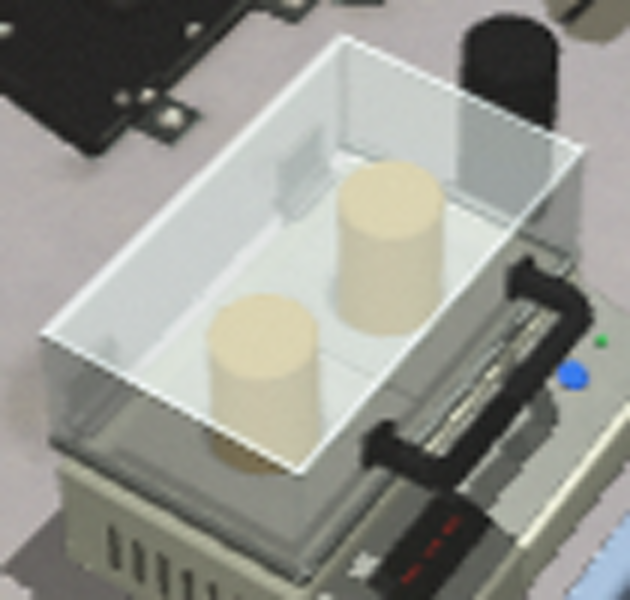

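View pics/end_s.png

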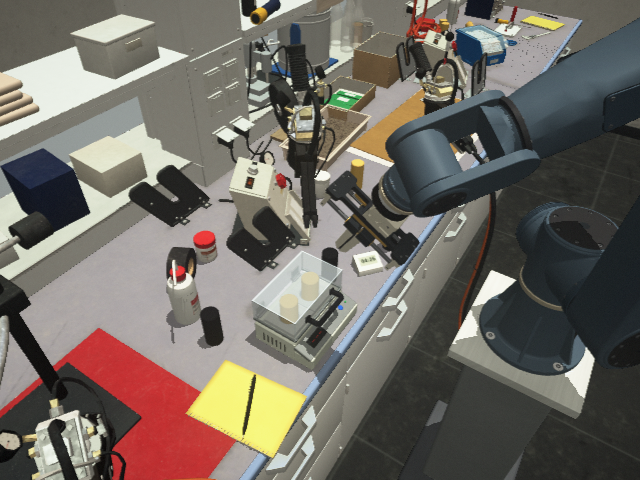

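```bash
python3 -c "
from station import ctrl
print(ctrl.hand_in())"
```

```text
the job is handed in; nothing more can be done
None
```

The loose amber slug now stands on the floor of the free well, and the hood is shut over both slugs. I handed in at about 33.4 s, with the gripper clear and touching nothing.

**How it went:**
- **Slug:** I lowered it and felt the floor at about 7–12 N before letting go. The first try touched the well's rim (22 N read) because the slug had tilted about 4° in the jaws. I lifted it, corrected the tilt and it then went in without contact.
- **Hood:** Three attempts to close it slipped off the handle, because the fingertips reach only to about the tool point, not 19 mm past it as stated. A deeper grip then pulled the hood forward to about 0.7 rad, and it sank shut by itself.

**Last checks:**
- **Hood:** The handle read [404, 293, 105] mm against 403, 105 mm expected in x and z when shut. The hood did not move between two looks about 1 s apart. I did not press down on it to confirm.
- **Slugs in the wells:** Both stand upright at matching heights in the camera picture. The detector did not report the slug already in the other well once it was under the hood, so that one is judged by eye only.
- **Bystanders:** The timer, jar and spare slug read within about 5 mm of their starting positions, close to the detector's error of about 4 mm.
- **Forces:** The highest I read was 22 N. I only had readings at the end of each move, so brief peaks in between, such as during the slips, were not seen.

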